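# Load and evacuate the vacuum drying chamber

## Task

Load the vacuum drying chamber: lift its lid until the gas struts hold it open by themselves and let go of it, then stand every aluminium sample canister from the bench upright on the chamber floor while the lid stays up. Then close the lid fully, and only after that turn the vacuum valve's handle clockwise until it clicks over to its other stop. Leave the other things on the bench where they are.

Things in the scene. Friction and masses are not known exactly. Their poses are not given: they have to be found in the camera images.
- chamber: small white vacuum drying chamber fixed on the bench, an open-topped steel-floored box, outside 190 (x) x 270 (y) x 78 mm high, walls 10 mm thick, inner floor 170 x 250 mm 10 mm above the origin, closed by a hinged lid; origin at the centre of its underside, z up, x from the lid's handle side to its hinge side (away from the robot); a strut runs outside each end wall, in the planes y = +145 and -145 mm
- lid (a joint): angle of the chamber's lid, rad: 0 shut, 1.62 fully open (just past upright, its stop). The lid (0.9 kg with handle, 185 mm deep, 12 mm thick) is carried by two gas struts: below about 0.8 rad it sinks shut by itself (handle weight about 2 N when shut), above about 0.8 rad the struts push it up to the stop and hold it there. It is damped and moves softly
- lid_handle (a point): middle of the lid's bar handle, a round steel bar 14 mm thick and 130 mm long, parallel to the chamber's y axis, in line with the lid and standing 43 mm clear of its front edge (bar centre to edge), 228 mm from the hinge axis; open between bar and lid for fingers; with the lid shut the bar centre is 78 mm above the bench, with it fully open about 306 mm
- lid_hinge (a point): middle of the lid's hinge axis, which runs along the chamber's y axis at its far rim, 78 mm above the bench; it does not move with the lid
- valve_box: grey valve box fixed on the bench, 90 x 90 x 55 mm, which carries the vacuum valve's handle on its top; origin at the centre of its underside, z up. With the valve at 0 the bar of its handle points along this body's x axis
- valve (a joint): angle of the vacuum valve's handle, rad: 0 shut (one stop), 1.4 open (the other stop); it grows clockwise seen from above. A spring detent holds it at either stop: turning it takes up to 0.15 N m until the halfway point at 0.7 rad, past which it snaps over to the other stop by itself
- valve_grip (a point): on the axis of the valve's handle, at the middle of the height of its black bar grip, 84 mm above the bench; the bar is 56 mm long, 13 mm wide and 28 mm high (its top 96 mm above the bench) , set 4 mm off the axis towards its white pointer mark, and stands on a 48 mm disc 10 mm thick
- canister1: sample canister 1: squat round aluminium pot 52 mm across and 34 mm high with a plain round grip knob in the middle of its top, 22 mm across and 22 mm high (56 mm high overall, 0.12 to 0.23 kg); all canisters are alike, three to five are there; origin at the centre of its underside, z up along its axis
- canister2: sample canister 2: squat round aluminium pot 52 mm across and 34 mm high with a plain round grip knob in the middle of its top, 22 mm across and 22 mm high (56 mm high overall, 0.12 to 0.23 kg); all canisters are alike, three to five are there; origin at the centre of its underside, z up along its axis
- canister3: sample canister 3: squat round aluminium pot 52 mm across and 34 mm high with a plain round grip knob in the middle of its top, 22 mm across and 22 mm high (56 mm high overall, 0.12 to 0.23 kg); all canisters are alike, three to five are there; origin at the centre of its underside, z up along its axis
- canister4: sample canister 4: squat round aluminium pot 52 mm across and 34 mm high with a plain round grip knob in the middle of its top, 22 mm across and 22 mm high (56 mm high overall, 0.12 to 0.23 kg); all canisters are alike, three to five are there; origin at the centre of its underside, z up along its axis
- canister5: sample canister 5: squat round aluminium pot 52 mm across and 34 mm high with a plain round grip knob in the middle of its top, 22 mm across and 22 mm high (56 mm high overall, 0.12 to 0.23 kg); all canisters are alike, three to five are there; origin at the centre of its underside, z up along its axis
- jar: small amber screw-cap jar, 48 mm across, 58 mm high, standing among the canisters; not part of the job, to be left alone; origin at its underside
- wrench: steel wrench lying on the bench, 180 mm long; not part of the job, to be left alone; origin at its underside
- flask: white plastic bottle, 56 mm across, 130 mm high; not part of the job, to be left alone; origin at its underside
- beaker: glass beaker, 68 mm across, 85 mm high; not part of the job, to be left alone; origin at its underside
- dish: white ceramic dish, 90 mm across, 30 mm high; not part of the job, to be left alone; origin at its underside
- brush: brush lying on the bench, 160 mm long; not part of the job, to be left alone; origin at its underside
- weight: brass calibration weight, a plain cylinder 32 mm across and 30 mm high, without a grip knob; not part of the job, to be left alone; origin at its underside
Not all that is in view belongs to the job. What is meant by the valve_box is not green or purple, and is the larger of those in its own colour.

How it is judged:
By the outcome, as a careful person would: the job done as asked, in the order asked, and still so for the second after the job is handed in, with the robot touching nothing.
Of canister1, canister2, canister3, canister4, canister5 only 3 to 5 are there at a start; the rules pass over those that are not, and their reading is None.
At some moment in a run one of canister1, canister2, canister3, canister4, canister5 may be knocked a few centimetres aside while the robot is not near it.
Once in a run the grip may slacken for a moment while it holds something.
It also fails if it takes over 210 s, if anything falls off the work surface, if the arm or the gripper's body presses on something with over 40 N, if the wrist force passes 120 N, or if a joint passes its speed limit or range.

## Robot

A 6-joint arm with a two-finger parallel gripper is mounted at the origin on the work surface. World frame = base frame: x ahead of the robot, y to its left, z up, the work surface at z = 0. Lengths are in mm, angles in rad, forces in N, time in s.
With the tool pointing down it reaches from about 350 to 875 mm from the base axis. Payload 4.2 kg.
Tool frame: the origin (TCP) lies midway between the tips of the shut fingers; the grasp point (between the pads) lies 19 mm behind it (arm.tcp_to_grasp is the distance from the TCP to the grasp point, in mm); z points along the fingers, y is the line along which they close (so a half turn about z gives the same grasp; the last joint's range is limited). The gripper opens to 85 mm and grips with 20 to 120 N. Pads are 22 mm wide; open, the fingers measure 114 mm over their backs; the gripper's body (76 mm by 85 mm) begins 54 mm behind the grasp point. The pads swing forward as they close: fully open they stand 13 mm farther back than shut.
Start: joints at [-1.023, 0.385, 0.008, 0, -1.194, -0.259], TCP at [178.017, -599.09, 207.812] pointing down, gripper open.
Joint ranges: [-3.14, 3.14], [-1.21, 2.06], [-1.07, 1.41], [-3.16, 2.05], [-2.99, -0.16], [-3.1, 3.1]. Speed limits (rad/s): [2.79, 2.79, 3.14, 3.14, 3.14, 3.14].

## Interface

Orientations are given as a unit quaternion [x, y, z, w].
In Python, from bench import arm gives the robot as it stands.
- The arm moves only by the tool arm_command, never from a script. Its argument "rows" is a list of rows, each a list of 2 entries, a list of its own where there are three numbers: the shift along the tool's x, y, z as a fraction of full scale, then the turn, a rotation vector about the tool's x, y, z as a fraction of full scale. In form: [[[x, y, z], [wx, wy, wz]], ...]. A call has 1 to 5 rows; each row is the pose to reach, as a shift and turn from the pose commanded when the call began, along the tool's axes at that moment, turning the shorter way round; what a row does not reach only later rows make up. Full scale, the value 1, is 0.25 m for a shift and 180 degrees for a turn. A row lasts 1/10 s, in which the tool goes at most 50 mm and 8.59 degrees, less where a joint would pass 70% of its speed; a pose out of reach is approached as far as the arm can. A call with a number of a shift or a turn outside -1 to 1 is refused whole. A call with a gripper value outside its range is refused whole. "grip" is the opening, from 0 (shut) to 1 (fully open), set as the call begins (left out, the last holds). The fingers move at their own pace and stop on an object; the grip force is fixed at half the most. Time passes only in rows, so rows that repeat a pose let the fingers close. It gives the time, the measured TCP pose, the force, the opening and the grip force at its end, in the units of the state.
- arm.read_state(): the state, without advancing time (a new reading comes with each control period).
- arm.get_image(name): name is "scene" or "top"; returns (picture, depth): 384x512x3 uint8, blue, green, red; 384x512 float32, mm along the optical axis (not along the pixel's ray), 0 where there is no reading.
- arm.camera_info(name): a dict with "fx", "fy", "cx", "cy" (pixels), "extrinsics" (4x4, takes a point from camera to world coordinates). Camera axes: x right, y down, z forward; pixel columns grow to the right and rows downward; lengths in mm; the calibration is good to about 2 mm. A picture is of the moment at which its call begins. camera_info takes no time and is no camera call.
- arm.job_done(): hands the job in; it is judged then, once.
Trained networks look in the newest picture that a camera, given by its name, has taken for a name from the list of things; names that differ only in an ending like _2 or _b are one class to them, and where a whole thing is asked for, a point or a joint stands for the part that bears it (a point fixed in the world has none). Each returns a list of dicts, best first, with "score" (0 to 1); they miss things now and then, are a little off and sometimes report something else, mostly with a low value. They report only what shows in the picture. A call takes as long as a camera call. They do not tell look-alikes from the thing itself.
- arm.spot_in(camera, query): "position" ([column, row] in pixels, amid what is visible of it).
The state is a dict: "clock": time; "joints": joint angles; "joint_vel": joint speeds; "joint_efforts": joint torques, N m; "position": TCP position; "ee_rot": TCP orientation; "contact_force": force on the tool from outside, world axes, zero at the start; "wrist_torque": the same for the moment, N m; "gripper_width": finger opening in mm; "grasp_force": force on a finger pad.
Only numpy, scipy, OpenCV 4.12 (cv2) and the standard library are available. Lean on these libraries where they do the work, as an engineer would, in place of code of your own. Each camera call takes 0.05 s, during which the arm holds its last target. There are 200 camera calls.

## Working session

There is one attempt and no reset: what is moved stays moved. The work goes in short steps, Python scripts to look and compute and a tool call to move; the robot and the scene stay as the last step left them, time stands still between calls to the robot, and variables do not carry over. Pictures are saved under pics/ and viewed, at most 14 in all, crops included, and the job is handed in when it is done.

Besides the shell and the picture viewer there is one more tool, called after "Call:" by a JSON object that holds its "method" and its "body", one argument or row to a line. arm_command: Moves the arm, as the interface text tells. Shift numbers are shares of 0.25 m and turn numbers shares of 180 degrees, none past 1 either way. Its arguments: {"type":"object","properties":{"rows":{"type":"array","items":{"type":"array"}},"grip":{"type":"number"}},"required":["rows"]}

```bash
mkdir -p pics; ls; cat > h.py <<'E'
import numpy as np, cv2, json
from scipy.spatial.transform import Rotation as R
from bench import arm
def w(cam,u,v,d):
    i=arm.camera_info(cam);E=np.array(i["extrinsics"])
    p=np.array([(u-i["cx"])/i["fx"]*d,(v-i["cy"])/i["fy"]*d,d,1.])
    return (E@p)[:3]
def cloud(cam,D):
    i=arm.camera_info(cam);E=np.array(i["extrinsics"])
    v,u=np.indices(D.shape)
    P=np.stack([(u-i["cx"])/i["fx"]*D,(v-i["cy"])/i["fy"]*D,D],-1)
    return P@E[:3,:3].T+E[:3,3]
def snap(cam,name):
    im,D=arm.get_image(cam);cv2.imwrite(f"pics/{name}.png",im);np.save(f"pics/{name}_{cam}.npy",D);return im,D
def spots(cam,q): return [(np.round(s["position"]).astype(int).tolist(),round(s["score"],2)) for s in arm.spot_in(cam,q)]
def st():
    s=arm.read_state();print({k:np.round(s[k],3).tolist() for k in ("clock","joints","position","ee_rot","contact_force","gripper_width")})
    return s
E
python3 - <<'E'
from h import *
st()
ims=[]
for c in("scene","top"):
    im,D=snap(c,"a_"+c)
    i=arm.camera_info(c);print(c,i["fx"],np.round(i["extrinsics"],2).tolist())
    C=cloud(c,D)
    for q in ("chamber","lid_handle","valve_box","valve_grip","canister1","jar","weight","flask","beaker","dish","wrench","brush"):
        for (p,s) in spots(c,q):
            print(q,p,s,np.round(C[min(p[1],383),min(p[0],511)]).tolist())
E
```

```text
pics
{'clock': 0.0, 'joints': [-1.023, 0.386, 0.007, -0.001, -1.194, -0.259], 'position': [177.839, -598.505, 206.733], 'ee_rot': [-0.144, 0.99, 0.001, -0.0], 'contact_force': [-0.071, 1.0, -1.26], 'gripper_width': 85.488}
scene 494.20492644076654 [[0.64, 0.57, -0.52, 1143.97], [0.77, -0.46, 0.44, -604.86], [0.02, -0.68, -0.73, 1074.51], [0.0, 0.0, 0.0, 1.0]]
chamber [194, 324] 0.71 [672.0, -379.0, 92.0]
chamber [139, 258] 0.66 [435.0, -379.0, 73.0]
chamber [298, 223] 0.62 [609.0, -16.0, 91.0]
chamber [95, 272] 0.42 [355.0, -471.0, 5.0]
lid_handle [296, 215] 0.71 [588.0, -3.0, 94.0]
lid_handle [221, 214] 0.59 [405.0, -112.0, 9.0]
valve_box [211, 276] 0.92 [570.0, -263.0, 42.0]
valve_box [99, 205] 0.76 [205.0, -371.0, 56.0]
valve_box [170, 221] 0.58 [361.0, -247.0, 42.0]
valve_box [195, 325] 0.23 [675.0, -378.0, 89.0]
valve_grip [99, 197] 0.69 [213.0, -366.0, 92.0]
valve_grip [211, 264] 0.63 [554.0, -250.0, 64.0]
valve_grip [142, 260] 0.56 [460.0, -381.0, 95.0]
valve_grip [162, 211] 0.43 [326.0, -249.0, 52.0]
canister1 [380, 149] 0.83 [524.0, 414.0, 37.0]
canister1 [359, 148] 0.71 [47
[... 1102 characters left out ...]
lve_grip [338, 158] 0.56 [535.0, -244.0, 68.0]
canister1 [160, 194] 0.72 [420.0, 292.0, 33.0]
canister1 [133, 177] 0.63 [468.0, 372.0, 51.0]
canister1 [254, 144] 0.52 [566.0, 8.0, 97.0]
jar [254, 142] 0.65 [573.0, 9.0, 93.0]
jar [124, 194] 0.53 [415.0, 394.0, 57.0]
weight [169, 120] 0.42 [654.0, 277.0, 24.0]
weight [291, 206] 0.32 [393.0, -108.0, 8.0]
flask [385, 191] 0.57 [434.0, -374.0, 102.0]
beaker [416, 163] 0.56 [536.0, -498.0, 5.0]
dish [409, 218] 0.97 [364.0, -473.0, 4.0]
dish [127, 194] 0.54 [415.0, 384.0, 62.0]
wrench [292, 209] 0.73 [385.0, -112.0, 2.0]
wrench [252, 142] 0.71 [572.0, 14.0, 98.0]
wrench [128, 195] 0.21 [413.0, 382.0, 57.0]
brush [212, 204] 0.61 [394.0, 134.0, 22.0]
```

View pics/a_scene.png

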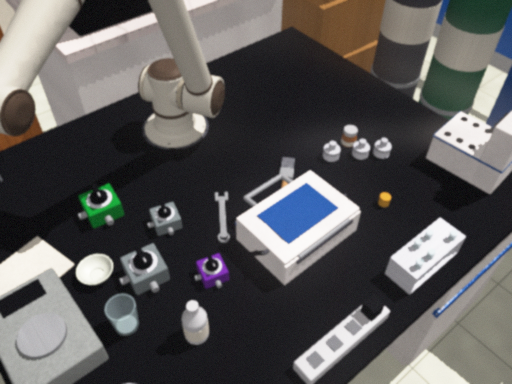

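View pics/a_top.png

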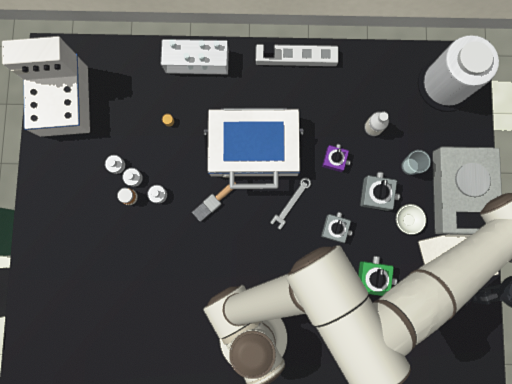

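The scene shows three canisters at scene px (331,152), (361,149) and (382,148), with the jar at (349,134). The chamber is shut at (298,225). The larger grey valve box is at scene (145,265) and top (380,190). I'll fit precise poses from depth.

```bash
python3 - <<'E'
from h import *
pts={}
cl={}
for c in("scene","top"):
    D=np.load(f"pics/a_{c}_{c}.npy").astype(float);C=cloud(c,D);C[D==0]=np.nan;cl[c]=C
    x,y,z=C[...,0],C[...,1],C[...,2]
    def box(a,b,c_,d,e,f): return (x>a)&(x<b)&(y>c_)&(y<d)&(z>e)&(z<f)
    m=box(250,600,-200,200,-30,20);print(c,"bench z",np.nanmedian(z[m]))
    m=box(440,720,-170,190,70,110)
    print("lidtop z",np.nanmedian(z[m]));r=cv2.minAreaRect(np.c_[x[m],y[m]].astype(np.float32));print("lid",r,m.sum())
    m=box(390,520,-330+(-110),-310,40,75)
    if m.sum()>20: r=cv2.minAreaRect(np.c_[x[m],y[m]].astype(np.float32));print("vbox",r,np.nanmedian(z[m]),m.sum())
    m=box(390,520,-440,-310,80,115);print("vgrip",m.sum(),np.nanmean(C[m],0),np.cov(C[m][:,:2].T))
    # canisters
    m=box(380,580,230,450,20,75).astype(np.uint8)
    n,l,s,ce=cv2.connectedComponentsWithStats(m)
    for k in range(1,n):
        if s[k,4]>15:
            P=C[l==k];print("cc",s[k].tolist(),np.round(np.median(P,0)),np.round(np.nanmax(P[:,2])), "knob",np.round(np.mean(P[P[:,2]>44],0)),(P[:,2]>44).sum())
im=cv2.imread("pics/a_top.png");a=cv2.resize(im[85:205,195:315],(480,480),interpolation=cv2.INTER_CUBIC)
b=cv2.resize(im[160:220,350:410],(300,300),interpolation=cv2.INTER_CUBIC)
c=cv2.resize(im[145:215,95:180],(300,247),interpolation=cv2.INTER_CUBIC)
o=np.zeros((560,800,3),np.uint8);o[:480,:480]=a;o[:300,490:790]=b;o[305:552,490:790]=c;cv2.imwrite("pics/crop1.png",o)
E
```

```text
scene bench z 0.2606004442641279
lidtop z 90.93976763608771
lid ((565.6572875976562, 8.621414184570312), (246.43338012695312, 301.5157470703125), 1.5885469913482666) 6855
vbox ((442.53021240234375, -373.5433654785156), (90.79476928710938, 94.66268920898438), 82.16315460205078) 55.60414041208463 1112
vgrip 138 [ 449.87365959 -375.42898843   93.6782648 ] [[295.81938782 -35.8092284 ]
 [-35.8092284   20.85045697]]
cc [342, 125, 28, 31, 443] [440. 377.  37.] 63.0 knob [437. 385.  56.] 181
cc [374, 138, 17, 17, 192] [521. 429.  34.] 60.0 knob [518. 435.  53.] 44
cc [324, 141, 17, 17, 214] [433. 294.  34.] 59.0 knob [429. 299.  54.] 46
top bench z 0.9448914317295021
lidtop z 91.11704684214692
lid ((560.5208129882812, 9.49420166015625), (242.83238220214844, 297.47802734375), 1.7907567024230957) 6107
vbox ((435.85015869140625, -371.3815002441406), (91.0370101928711, 90.57865905761719), 81.11739349365234) 56.156158827558784 786
vgrip 110 [ 439.3930428  -370.73559027   93.8545703 ] [[257.57471231 -29.6674115 ]
 [-29.6674115   22.05616016]]
cc [108, 156, 16, 17, 203] [509. 431.  35.] 63.0 knob [511. 438.  56.] 47
cc [123, 169, 18, 17, 245] [470. 379.  36.] 62.0 knob [471. 381.  55.] 53
cc [148, 186, 18, 17, 241] [419. 300.  36.] 61.0 knob [420. 302.  56.] 45
cc [118, 188, 19, 17, 229] [409. 387.  57.] 65.0 knob [412. 391.  58.] 170
```

View pics/crop1.png

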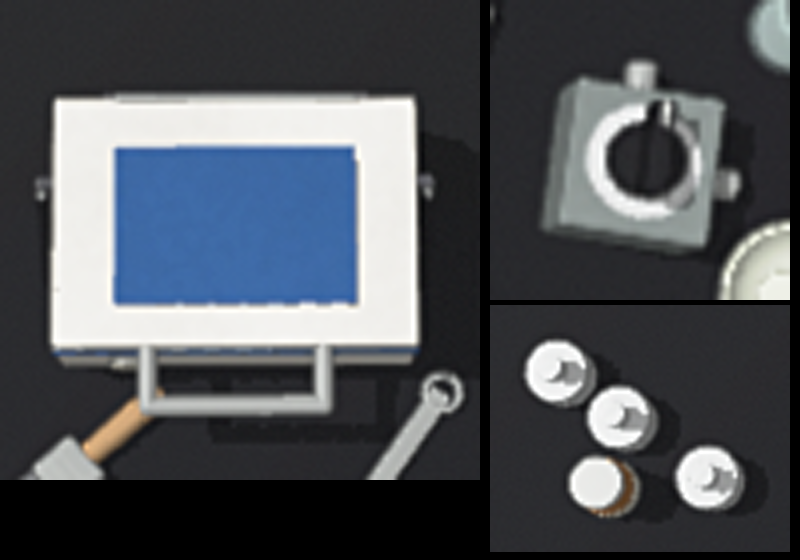

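The crop confirms the lid bar at top px (254,186), the valve bar running nearly along world x with its pointer towards +x, and the canisters and jar on bare bench. Next come refined silhouette and edge fits, while the arm starts turning towards the lid.

```bash
cat >> h.py <<'E'
from scipy.optimize import least_squares
def proj(cam,P):
    i=arm.camera_info(cam);E=np.linalg.inv(np.array(i["extrinsics"]));Q=np.atleast_2d(P)@E[:3,:3].T+E[:3,3]
    return np.c_[Q[:,0]/Q[:,2]*i["fx"]+i["cx"],Q[:,1]/Q[:,2]*i["fy"]+i["cy"]]
def ray(cam,u,v,z):
    o=w(cam,u,v,0);d=w(cam,u,v,1000)-o;return o+d*(z-o[2])/d[2]
t=np.linspace(0,2*np.pi,40)
CAN=np.vstack([np.c_[r*np.cos(t),r*np.sin(t),0*t+z] for r,z in((26,0),(26,34),(11,34),(11,56))])
def cmask(cam,xy,z0):
    """polygon mask centroid of the drawn canister"""
    p=proj(cam,CAN+[xy[0],xy[1],z0])
    a=np.zeros((384*4,512*4),np.uint8)
    for s in (slice(0,80),slice(80,160)): cv2.fillConvexPoly(a,cv2.convexHull(np.round(p[s]*4+1.5).astype(np.int32)),1)
    m=cv2.moments(a,True);return np.array([m["m10"],m["m01"]])/m["m00"]/4-.375
def fitcan(obs,z0=0,x0=(450,350)):
    """obs: {cam:(u,v) silhouette centroid}"""
    return {k:least_squares(lambda q:cmask(k,q,z0)-o,x0,diff_step=.01).x for k,o in obs.items()}
def cans(name,cams=("scene","top"),lo=8):
    for c in cams:
        D=np.load(f"pics/{name}_{c}_{c}.npy").astype(float);C=cloud(c,D);g=cv2.imread(f"pics/{name}_{c}.png").max(2)
        x,y,z=np.moveaxis(C,-1,0)
        m=((x>370)&(x<590)&(y>200)&(y<480)&(z>lo)&(z<75)&(g>85)).astype(np.uint8)
        n,l,s,ce=cv2.connectedComponentsWithStats(m)
        for k in range(1,n):
            if s[k,4]>40: print(c,s[k].tolist(),np.round(fitcan({c:ce[k]},0,np.median(C[l==k],0)[:2])[c],1))
E
python3 - <<'E'
from h import *
cans("a")
for u,v,z,n in((208,109.2,90,"far L"),(299.3,109.2,90,"far R"),(208,171.7,90,"near L"),(299.7,171.7,90,"near R"),(232,186.2,80,"barL"),(277,186.2,80,"barR")): print(n,np.round(ray("top",u,v,z),1))
# valve disc white ring in top crop, bar top
print("bar top",np.round(ray("top",350+(655-490)/5,160+150/5,96),1),"disc",np.round(ray("top",350+(643-490)/5,160+160/5,65),1))
# lid edge fit, scene: white/blue lid top corners
for c in("scene","top"):
    D=np.load(f"pics/a_{c}_{c}.npy").astype(float);C=cloud(c,D);x,y,z=np.moveaxis(C,-1,0)
    b=cv2.imread(f"pics/a_{c}.png").astype(int);blue=((b[...,0]-b[...,2]>60)&(z>80)&(x>450)&(x<700)&(abs(y)<150)).astype(np.uint8)
    vv,uu=np.nonzero(blue);P=np.array([ray(c,u,v,90) for u,v in zip(uu,vv)]);print(c,cv2.minAreaRect(P[:,:2].astype(np.float32)),P.mean(0))
E
```

```text
scene [341, 125, 29, 34, 530] [441.4 393.8]
scene [374, 138, 18, 20, 256] [513.9 441.9]
scene [323, 141, 18, 20, 257] [423.4 305.6]
top [106, 156, 19, 17, 256] [512.2 440.1]
top [122, 169, 20, 17, 260] [472.9 384.1]
top [148, 186, 19, 17, 253] [421.5 304.5]
top [118, 188, 19, 17, 241] [413.5 395.8]
far L [671.5 148.2  90. ]
far R [ 676.8 -124.8   90. ]
near L [482.3 141.9  90. ]
near R [ 487.5 -127.5   90. ]
barL [442.   70.9  80. ]
barR [444.6 -61.7  80. ]
bar top [ 437.1 -369.9   96. ] disc [ 435.  -370.8   65. ]Traceback (most recent call last):
  File "<stdin>", line 10, in <module>
  File "h.py", line 24, in ray
    o=w(cam,u,v,0);d=w(cam,u,v,1000)-o;return o+d*(z-o[2])/d[2]
  File "h.py", line 5, in w
    i=arm.camera_info(cam);E=np.array(i["extrinsics"])
ValueError: time passes only in moves, steps and waits
```

Call:
{"method": "arm_command", "body": {
  "rows": [
    [[0,0,-0.5],[0,0,-0.24]],
    [[0,0,-0.5],[0,0,-0.24]],
    [[0,0,-0.5],[0,0,-0.24]],
    [[0,0,-0.5],[0,0,-0.24]],
    [[0,0,-0.5],[0,0,-0.24]]
  ]
}}

```text
clock: 1.8
position: [178.2, -599.3, 334.3]
ee_rot: [-0.499, 0.867, -0.001, 0.0]
contact_force: [-1.0, -0.6, -0.5]
gripper_width: 85.2
grasp_force: 0.0
```

```bash
cat > go.py <<'E'
# usage: go.py x y z yaw_deg(of tool y) ...  -> fractions of shift and turn from the present pose, tool straight down
from h import *
import sys
a=[float(v) for v in sys.argv[1:]]
s=arm.read_state();p=np.array(s["position"]);q=R.from_quat(s["ee_rot"])
print("now",np.round(p,1),"yaw",round(np.degrees(np.arctan2(*q.as_matrix()[[1,0],1])),1),"f",np.round(s["contact_force"],1),"w",round(s["gripper_width"],1))
for k in range(0,len(a),4):
    y=np.radians(a[k+3]);M=np.array([[-np.sin(y),np.cos(y),0],[np.cos(y),np.sin(y),0],[0,0,-1]]);
    d=q.inv().apply(np.array(a[k:k+3])-p);r=(q.inv()*R.from_matrix(M)).as_rotvec()
    print("shift mm",np.round(d,1),"frac",np.round(d/250,3).tolist(),"turn",np.round(r/np.pi,3).tolist())
E
python3 go.py 278 -371 334 181.5 443 5 250 181.5
```

```text
now [ 178.2 -599.3  334.3] yaw 149.9 f [-1.  -0.6 -0.5] w 85.2
shift mm [-2.476e+02  2.830e+01 -1.000e-01] frac [-0.99, 0.113, -0.0] turn [-0.001, -0.001, -0.176]
shift mm [-655.7   74.6   83.3] frac [-2.623, 0.298, 0.333] turn [-0.001, -0.001, -0.176]
```

Call:
{"method": "arm_command", "body": {
  "rows": [
    [[-0.99,0.113,0],[0,0,-0.176]],
    [[-0.99,0.113,0],[0,0,-0.176]],
    [[-0.99,0.113,0],[0,0,-0.176]],
    [[-0.99,0.113,0],[0,0,-0.176]],
    [[-0.99,0.113,0],[0,0,-0.176]]
  ],
  "grip": 0.34
}}

```text
clock: 2.3
position: [279.5, -369.7, 333.0]
ee_rot: [0.715, -0.699, 0.0, -0.0]
contact_force: [0.9, -0.2, -0.5]
gripper_width: 29.1
grasp_force: 0.0
```

Call:
{"method": "arm_command", "body": {
  "rows": [
    [[-0.8,-0.38,0],[0,0,0]],
    [[-0.8,-0.38,0],[0,0,0]],
    [[-0.8,-0.38,0],[0,0,0]],
    [[-0.8,-0.38,0],[0,0,0]],
    [[-0.8,-0.38,0],[0,0,0]]
  ]
}}

```text
clock: 2.8
position: [370.8, -166.6, 333.2]
ee_rot: [0.716, -0.698, 0.0, -0.001]
contact_force: [0.4, 1.0, -0.3]
gripper_width: 28.9
grasp_force: 0.0
```

Call:
{"method": "arm_command", "body": {
  "rows": [
    [[-0.68,-0.307,0.3],[0,0,0]],
    [[-0.68,-0.307,0.3],[0,0,0]],
    [[-0.68,-0.307,0.5],[0,0,0]],
    [[-0.68,-0.307,0.7],[0,0,0]],
    [[-0.68,-0.307,0.8],[0,0,0]]
  ]
}}

```text
clock: 3.3
position: [438.5, -9.8, 170.6]
ee_rot: [0.715, -0.699, 0.001, -0.002]
contact_force: [0.4, -0.1, -0.6]
gripper_width: 29.2
grasp_force: 0.0
```

```bash
python3 - <<'E'
from h import *
im,D=snap("scene","b_scene")
cv2.imwrite("pics/b_crop.png",cv2.resize(im[140:290,210:370],(640,600),interpolation=cv2.INTER_CUBIC))
s=st();p=s["position"]
print(proj("scene",[p,[443,5,78],[443,5+65,78],[443,-60,78]]))
E
python3 go.py 443 5 57 181.5
```

```text
{'clock': 3.35, 'joints': [0.352, 0.106, -0.494, -0.004, -0.983, -0.329], 'position': [433.47, -9.602, 162.442], 'ee_rot': [0.715, -0.7, -0.004, 0.005], 'contact_force': [-0.933, 1.589, -5.864], 'gripper_width': 29.551}
[[256.32316596 164.33508284]
 [262.31532591 185.74786517]
 [280.0295492  175.13995361]
 [243.83607777 196.81390101]]
now [433.5  -9.6 162.4] yaw -178.8 f [-0.9  1.6 -5.9] w 29.6
shift mm [-14.4 -11.1 105.3] frac [-0.058, -0.045, 0.421] turn [0.004, -0.0, -0.002]
```

View pics/b_crop.png

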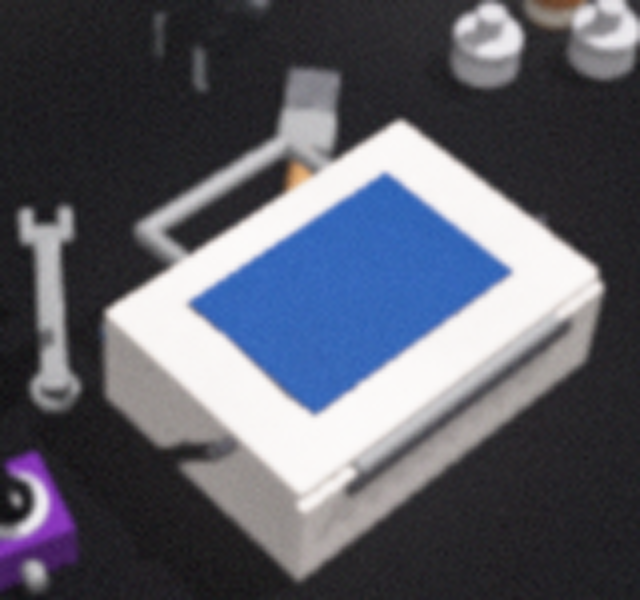

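Call:
{"method": "arm_command", "body": {
  "rows": [
    [[0,0,0],[0,0,0]],
    [[0,0,0],[0,0,0]]
  ]
}}

```text
clock: 3.55
position: [438.6, -11.8, 172.7]
ee_rot: [0.715, -0.699, 0.001, -0.001]
contact_force: [0.6, 0.4, 1.0]
gripper_width: 28.7
grasp_force: 0.0
```

```bash
python3 go.py 444.5 5 57 181.5
```

```text
now [438.6 -11.8 172.7] yaw -178.8 f [0.6 0.4 1. ] w 28.7
shift mm [-16.7  -6.  115.7] frac [-0.067, -0.024, 0.463] turn [-0.001, -0.0, -0.001]
```

Call:
{"method": "arm_command", "body": {
  "rows": [
    [[-0.067,-0.024,0.1],[0,0,0]],
    [[-0.067,-0.024,0.22],[0,0,0]],
    [[-0.067,-0.024,0.34],[0,0,0]],
    [[-0.067,-0.024,0.463],[0,0,0]],
    [[-0.067,-0.024,0.463],[0,0,0]]
  ]
}}

```text
clock: 4.05
position: [442.1, 4.1, 54.5]
ee_rot: [0.714, -0.7, -0.001, 0.001]
contact_force: [-1.1, 0.8, 0.3]
gripper_width: 29.0
grasp_force: 0.0
```

Call:
{"method": "arm_command", "body": {
  "rows": [
    [[0,0,0],[0,0,0]],
    [[0,0,0],[0,0,0]],
    [[0,0,0],[0,0,0]],
    [[0,0,0],[0,0,0]],
    [[0,0,0],[0,0,0]]
  ],
  "grip": 0
}}

```text
clock: 4.55
position: [448.7, 5.9, 61.2]
ee_rot: [0.715, -0.699, 0.004, -0.005]
contact_force: [-0.1, -2.8, 16.8]
gripper_width: 0.1
grasp_force: 8.4
```

```bash
python3 - <<'E'
from h import *
s=st();p=np.array(s["position"])
# arc: keep the TCP->bar offset fixed while the bar swings about the hinge
off=p-np.array([p[0],p[1],78]); H=p[0]+228*np.cos(np.radians(1.5))
q=R.from_quat(s["ee_rot"])
for th in (.15,.3,.45,.6,.8,1.0,1.2,1.4,1.55,1.61):
    d=228*np.array([(1-np.cos(th)),(1-np.cos(th))*np.sin(np.radians(1.5)),np.sin(th)])
    print(th,np.round(q.inv().apply(d)/250,3).tolist())
E
```

```text
{'clock': 4.55, 'joints': [0.38, 0.259, -0.619, 0.005, -0.68, -0.36], 'position': [448.7, 5.942, 61.248], 'ee_rot': [0.715, -0.699, 0.004, -0.005], 'contact_force': [-0.105, -2.782, 16.818], 'gripper_width': 0.134}
0.15 [-0.0, -0.012, -0.136]
0.3 [-0.001, -0.044, -0.269]
0.45 [-0.001, -0.096, -0.395]
0.6 [-0.001, -0.166, -0.513]
0.8 [-0.002, -0.285, -0.651]
1.0 [-0.002, -0.429, -0.762]
1.2 [-0.003, -0.593, -0.842]
1.4 [-0.003, -0.769, -0.889]
1.55 [-0.004, -0.905, -0.9]
1.61 [-0.004, -0.96, -0.899]
```

```bash
python3 - <<'E'
from h import *
im,D=snap("scene","c_scene")
cv2.imwrite("pics/c_crop.png",cv2.resize(im[120:270,190:350],(640,600),interpolation=cv2.INTER_CUBIC))
s=st();p=np.array(s["position"])
print((proj("scene",[p,[443,5,78],[443,5+65,78],[443,-60,78]])-[190,120])*4)
E
```

```text
{'clock': 4.6, 'joints': [0.38, 0.259, -0.619, 0.005, -0.68, -0.36], 'position': [448.678, 5.941, 61.244], 'ee_rot': [0.715, -0.699, 0.004, -0.005], 'contact_force': [0.287, -2.322, 17.119], 'gripper_width': -0.113}
[[295.09937199 283.48126849]
 [289.26130363 262.99146066]
 [360.11819681 220.55981443]
 [215.34431108 307.25560403]]
```

View pics/c_crop.png

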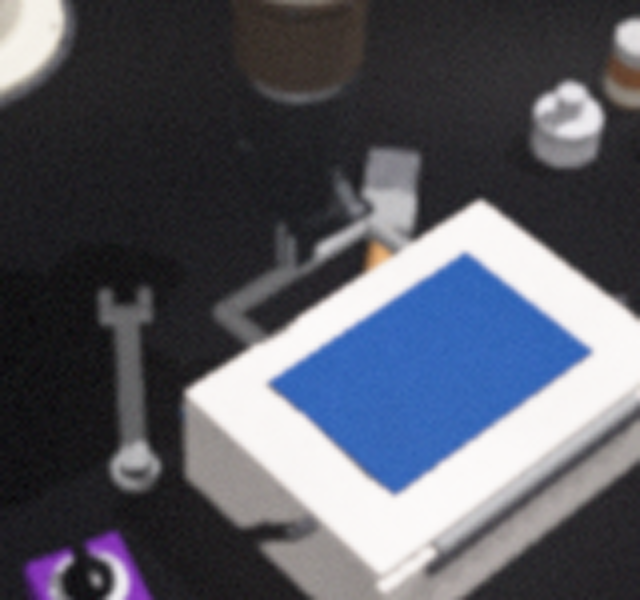

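```bash
python3 - <<'E'
from h import *
D=np.load("pics/c_scene_scene.npy").astype(float);C=cloud("scene",D)
np.set_printoptions(linewidth=220,suppress=True)
for n in (0,1,2):
    print("xyz"[n]);print("     ",list(range(255,285,2)))
    for v in range(164,196,2): print(v,np.round(C[v,255:285:2,n]).astype(int))
E
```

```text
x
      [255, 257, 259, 261, 263, 265, 267, 269, 271, 273, 275, 277, 279, 281, 283]
164 [432 442 443 457 465 468 473 477 485 487 486 489 350 352 370]
166 [426 442 445 458 465 463 471 480 487 488 489 351 357 370 376]
168 [426 440 444 456 461 466 475 479 484 488 494 494 368 379 386]
170 [425 434 446 453 466 467 472 474 466 488 497 500 500 502 387]
172 [328 336 442 458 465 467 463 462 464 490 496 503 506 506 508]
174 [340 343 441 448 465 467 460 463 469 495 503 505 509 510 447]
176 [343 348 442 447 458 467 465 472 492 497 505 509 509 453 458]
178 [349 351 437 448 457 461 474 482 489 499 504 449 454 456 459]
180 [356 362 440 447 456 462 477 485 492 454 452 455 452 402 461]
182 [360 367 435 450 455 460 463 463 453 451 453 406 407 411 426]
184 [369 374 377 452 459 461 461 463 454 403 408 411 415 419 434]
186 [373 379 381 450 455 460 456 456 407 408 413 417 422 425 438]
188 [382 387 447 454 458 454 405 406 412 415 418 422 426 436 494]
190 [448 451 453 455 456 405 411 416 417 420 423 428 434 498 498]
192 [452 454 459 405 408 413 416 417 426 426 431 494 496 499 506]
194 [457 454 407 410 417 4
[... 1499 characters left out ...]
 156 161 159 150 144 142 173 177 181 182 178 176]
174 [  5   3 130 135 153 152 137 137 141 172 179 177 179 175  80]
176 [  0   1 123 125 136 143 137 142 165 167 175 175 171  86  88]
178 [ -1  -4 108 119 128 128 142 148 153 163 166  83  85  82  81]
180 [  0   3 105 110 118 121 138 144 149  90  83  83  74  -4  76]
182 [ -3   1  90 106 109 111 111 106  86  79  76   3  -1  -1  16]
184 [  0   1   1 101 106 104  99  97  79   1   2   1   1   1  18]
186 [-3  0 -3 90 93 95 84 79  3 -1  0  1  2  1 16]
188 [ 0  3 83 88 88 78  2 -2  1 -1 -1 -1  0 10 91]
190 [86 85 84 81 78 -1  1  3  0 -2 -3  0  2 94 89]
192 [83 81 83  0 -1  1  0 -4  3 -2  0 90 88 87 93]
194 [82 73  0 -2  4  0  1  1  1 -1 92 91 93 89 92]
```

The fingers shut on top of the bar: it shows unobstructed in front of them at about z 80, and the tips end near z 88 although the TCP reads 61. I'll lift clear and check the tool offset against the depth.

Call:
{"method": "arm_command", "body": {
  "rows": [
    [[0,0,-0.1],[0,0,0]],
    [[0,0,-0.2],[0,0,0]],
    [[0,0,-0.32],[0,0,0]],
    [[0,0,-0.32],[0,0,0]],
    [[0,0,-0.32],[0,0,0]]
  ]
}}

```text
clock: 5.1
position: [444.2, 5.5, 138.0]
ee_rot: [0.714, -0.7, 0.001, -0.003]
contact_force: [-0.4, -0.1, -0.3]
gripper_width: 0.2
grasp_force: 0.0
```

Call:
{"method": "arm_command", "body": {
  "rows": [
    [[0,0,0],[0,0,0]],
    [[0,0,0],[0,0,0]],
    [[0,0,0],[0,0,0]]
  ]
}}

```text
clock: 5.4
position: [442.6, 5.0, 134.7]
ee_rot: [0.714, -0.7, -0.0, 0.001]
contact_force: [-0.9, 0.1, 0.2]
gripper_width: 0.1
grasp_force: 0.0
```

```bash
python3 - <<'E'
from h import *
im,D=snap("scene","d_scene");s=st();p=np.array(s["position"])
D=D.astype(float);C=cloud("scene",D);x,y,z=np.moveaxis(C,-1,0)
m=(abs(x-p[0])<45)&(abs(y-p[1])<45)&(z>100)&(z<300)
Q=C[m]
for a in range(100,260,8):
    k=Q[(Q[:,2]>=a)&(Q[:,2]<a+8)]
    if len(k): print(a,len(k),"x",np.round(np.percentile(k[:,0],[5,50,95])),"y",np.round(np.percentile(k[:,1],[5,50,95])))
b=(x>425)&(x<475)&(abs(y)<60)&(z>70)&(z<95);print("bar",np.round(C[b].mean(0),1))
cv2.imwrite("pics/d_crop.png",cv2.resize(im[100:220,210:310],(500,600),interpolation=cv2.INTER_CUBIC)); print((proj("scene",[p])-[210,100])*5)
E
```

```text
{'clock': 5.45, 'joints': [0.381, 0.149, -0.525, -0.0, -0.898, -0.36], 'position': [442.678, 5.091, 134.711], 'ee_rot': [0.714, -0.7, -0.0, 0.001], 'contact_force': [-0.56, -0.409, 0.189], 'gripper_width': -0.117}
156 1 x [450. 450. 450.] y [-0. -0. -0.]
164 22 x [437. 451. 458.] y [-9. -4.  7.]
172 28 x [437. 452. 458.] y [-8. -3. 10.]
180 18 x [435. 450. 456.] y [-9. -5.  5.]
188 15 x [434. 447. 458.] y [-7. -5. -1.]
196 20 x [434. 446. 460.] y [-10.  -7.  -3.]
204 50 x [415. 450. 471.] y [-10.  -7.  11.]
212 45 x [409. 458. 478.] y [-10.  -7.  14.]
220 55 x [404. 453. 483.] y [-13.  -8.  10.]
228 45 x [401. 440. 478.] y [-13.  -9.  -1.]
236 49 x [401. 438. 468.] y [-15.  -9.  -1.]
244 42 x [401. 459. 486.] y [-14.  -8.   0.]
252 57 x [429. 456. 484.] y [-16.  -9.  -1.]
bar [452.6  -2.9  83. ]
[[263.28492232 356.00673411]]
```

View pics/d_crop.png

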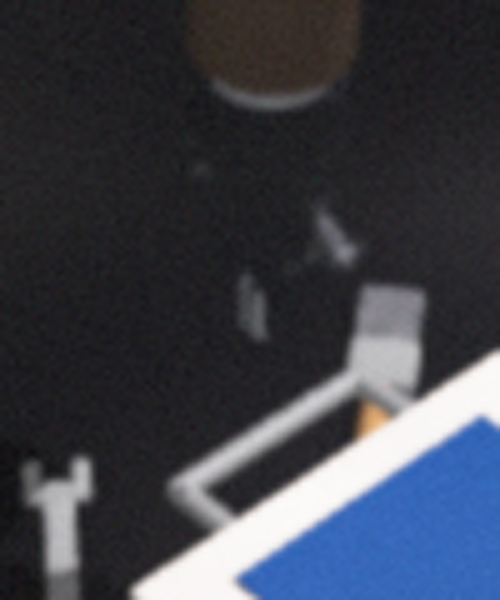

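Depth shows the tips about 25 mm above the reported TCP. I'll go lower: z 34 is safe for the gripper body whichever reading is right.

Call:
{"method": "arm_command", "body": {
  "rows": [
    [[-0.001,-0.013,0],[0,0,0]],
    [[-0.001,-0.013,0],[0,0,0]],
    [[-0.001,-0.013,0],[0,0,0]],
    [[-0.001,-0.013,0],[0,0,0]],
    [[-0.001,-0.013,0],[0,0,0]]
  ],
  "grip": 0.35
}}

```text
clock: 5.95
position: [446.2, 5.5, 135.2]
ee_rot: [0.714, -0.7, -0.0, 0.0]
contact_force: [-0.2, -0.7, -0.4]
gripper_width: 30.1
grasp_force: 0.0
```

Call:
{"method": "arm_command", "body": {
  "rows": [
    [[0,0,0.1],[0,0,0]],
    [[0,0,0.2],[0,0,0]],
    [[0,0,0.3],[0,0,0]],
    [[0,0,0.4],[0,0,0]],
    [[0,0,0.4],[0,0,0]]
  ]
}}

```text
clock: 6.45
position: [443.8, 4.7, 32.8]
ee_rot: [0.714, -0.7, -0.002, 0.003]
contact_force: [-1.7, -0.7, 0.1]
gripper_width: 29.8
grasp_force: 0.0
```

Call:
{"method": "arm_command", "body": {
  "rows": [
    [[0,0,0],[0,0,0]],
    [[0,0,0],[0,0,0]]
  ]
}}

```text
clock: 6.65
position: [447.4, 5.9, 36.5]
ee_rot: [0.715, -0.7, 0.001, -0.001]
contact_force: [0.1, -0.3, -0.1]
gripper_width: 30.1
grasp_force: 0.0
```

Call:
{"method": "arm_command", "body": {
  "rows": [
    [[0,0,0],[0,0,0]],
    [[0,0,0],[0,0,0]],
    [[0,0,0],[0,0,0]],
    [[0,0,0],[0,0,0]]
  ],
  "grip": 0
}}

```text
clock: 7.05
position: [447.6, 5.9, 36.6]
ee_rot: [0.715, -0.699, 0.001, -0.001]
contact_force: [-0.1, -0.1, 6.9]
gripper_width: 12.1
grasp_force: 58.8
```

Call:
{"method": "arm_command", "body": {
  "rows": [
    [[0,0,0],[0,0,0]],
    [[0,0,0.02],[0,0,0]],
    [[0,0,0.045],[0,0,0]],
    [[0,0,0.045],[0,0,0]],
    [[0,0,0.045],[0,0,0]]
  ],
  "grip": 0.35
}}

```text
clock: 7.55
position: [445.8, 5.4, 23.5]
ee_rot: [0.714, -0.7, -0.0, 0.001]
contact_force: [0.3, -0.5, 0.6]
gripper_width: 29.8
grasp_force: 0.0
```

Call:
{"method": "arm_command", "body": {
  "rows": [
    [[0,0,0],[0,0,0]],
    [[0,0,0],[0,0,0]],
    [[0,0,0],[0,0,0]],
    [[0,0,0],[0,0,0]],
    [[0,0,0],[0,0,0]]
  ],
  "grip": 0
}}

```text
clock: 8.05
position: [447.5, 5.7, 24.3]
ee_rot: [0.715, -0.7, 0.001, -0.001]
contact_force: [3.7, -3.2, -2.6]
gripper_width: 12.4
grasp_force: 58.3
```

Call:
{"method": "arm_command", "body": {
  "rows": [
    [[0,0,-0.036],[0,0,0]],
    [[0,-0.003,-0.091],[0,0,0]],
    [[0,-0.012,-0.136],[0,0,0]],
    [[-0.001,-0.026,-0.2],[0,0,0]],
    [[-0.001,-0.044,-0.269],[0,0,0]]
  ]
}}

```text
clock: 8.55
position: [456.9, 5.9, 91.2]
ee_rot: [0.714, -0.7, -0.0, 0.001]
contact_force: [4.1, -1.8, -3.8]
gripper_width: 12.1
grasp_force: 58.3
```

```bash
python3 - <<'E'
from h import *
s=st();q=R.from_quat(s["ee_rot"])
f=lambda th:228*np.array([(1-np.cos(th)),(1-np.cos(th))*np.sin(np.radians(1.5)),np.sin(th)])
print("th from z",(s["position"][2]-24.3)/228, s["position"][0]-447.5)
for t0,ts in((.3,(.4,.5,.6,.7,.8)),(.8,(.9,1.,1.1,1.2,1.3)),(1.3,(1.4,1.5,1.58,1.62,1.62))):
    print(t0,[np.round(R.from_euler('z',0).apply(q.inv().apply(f(t)-f(t0)))/250,3).tolist() for t in ts])
E
```

```text
{'clock': 8.55, 'joints': [0.37, 0.232, -0.552, -0.0, -0.788, -0.349], 'position': [456.882, 5.917, 91.188], 'ee_rot': [0.714, -0.7, -0.0, 0.001], 'contact_force': [4.055, -1.844, -3.818], 'gripper_width': 12.081}
th from z 0.29336775050702885 9.381802049403632
0.3 [[-0.0, -0.031, -0.086], [-0.0, -0.071, -0.168], [-0.001, -0.118, -0.246], [-0.001, -0.173, -0.318], [-0.001, -0.235, -0.385]]
0.8 [[-0.0, -0.068, -0.06], [-0.001, -0.143, -0.113], [-0.001, -0.222, -0.159], [-0.002, -0.305, -0.196], [-0.002, -0.391, -0.225]]
1.3 [[-0.0, -0.089, -0.02], [-0.001, -0.179, -0.031], [-0.001, -0.252, -0.034], [-0.001, -0.289, -0.032], [-0.001, -0.289, -0.032]]
```

Call:
{"method": "arm_command", "body": {
  "rows": [
    [[0,-0.031,-0.086],[0,0,0]],
    [[0,-0.071,-0.168],[0,0,0]],
    [[-0.001,-0.118,-0.246],[0,0,0]],
    [[-0.001,-0.173,-0.318],[0,0,0]],
    [[-0.001,-0.235,-0.385],[0,0,0]]
  ]
}}

```text
clock: 9.05
position: [510.3, 7.1, 186.7]
ee_rot: [0.714, -0.7, -0.005, 0.005]
contact_force: [-8.4, 3.7, 3.1]
gripper_width: 12.6
grasp_force: 58.3
```

Call:
{"method": "arm_command", "body": {
  "rows": [
    [[0,-0.068,-0.06],[0,0,0]],
    [[-0.001,-0.143,-0.113],[0,0,0]],
    [[-0.001,-0.222,-0.159],[0,0,0]],
    [[-0.002,-0.305,-0.196],[0,0,0]],
    [[-0.002,-0.391,-0.225],[0,0,0]]
  ]
}}

```text
clock: 9.55
position: [612.1, 9.5, 246.5]
ee_rot: [0.715, -0.699, -0.001, 0.001]
contact_force: [-6.4, -0.6, 9.4]
gripper_width: 12.1
grasp_force: 64.4
```

Call:
{"method": "arm_command", "body": {
  "rows": [
    [[0,-0.06,-0.014],[0,0,0]],
    [[0,-0.12,-0.022],[0,0,0]],
    [[0,-0.18,-0.026],[0,0,0]],
    [[-0.001,-0.24,-0.026],[0,0,0]],
    [[-0.001,-0.265,-0.026],[0,0,0]]
  ]
}}

```text
clock: 10.05
position: [681.8, 11.1, 253.1]
ee_rot: [0.715, -0.699, 0.002, -0.001]
contact_force: [0.9, -0.3, 7.0]
gripper_width: 12.1
grasp_force: 66.1
```

Call:
{"method": "arm_command", "body": {
  "rows": [
    [[0,0,0],[0,0,0]],
    [[0,0,0],[0,0,0]],
    [[0,0,0],[0,0,0]]
  ]
}}

```text
clock: 10.35
position: [681.2, 11.2, 253.1]
ee_rot: [0.715, -0.7, 0.002, -0.002]
contact_force: [1.7, -1.8, 7.5]
gripper_width: 12.2
grasp_force: 66.1
```

Call:
{"method": "arm_command", "body": {
  "rows": [
    [[0,0,0],[0,0,0]],
    [[0,0,0],[0,0,0]],
    [[0,0,0],[0,0,0]],
    [[0,0,0],[0,0,0]]
  ],
  "grip": 0.45
}}

```text
clock: 10.75
position: [679.3, 11.8, 249.4]
ee_rot: [0.714, -0.7, -0.001, 0.001]
contact_force: [-0.5, 0.2, 0.2]
gripper_width: 38.6
grasp_force: 0.0
```

Call:
{"method": "arm_command", "body": {
  "rows": [
    [[0,0,-0.15],[0,0,0]],
    [[0,0,-0.3],[0,0,0]],
    [[0,0,-0.45],[0,0,0]],
    [[0,0.1,-0.5],[0,0,0]],
    [[0,0.25,-0.5],[0,0,0]]
  ]
}}

```text
clock: 11.25
position: [618.5, 10.7, 376.1]
ee_rot: [0.714, -0.7, 0.001, -0.001]
contact_force: [0.2, 0.3, -0.6]
gripper_width: 38.2
grasp_force: 0.0
```

Call:
{"method": "arm_command", "body": {
  "rows": [
    [[-0.15,0.15,0],[0,0,0.048]],
    [[-0.3,0.3,0],[0,0,0.095]],
    [[-0.5,0.4,0],[0,0,0.14]],
    [[-0.7,0.5,0],[0,0,0.19]],
    [[-0.85,0.6,0.1],[0,0,0.235]]
  ]
}}

```text
clock: 11.75
position: [481.3, 192.1, 363.1]
ee_rot: [-0.434, 0.901, 0.0, 0.002]
contact_force: [0.7, -0.0, 0.5]
gripper_width: 37.8
grasp_force: 0.0
```

```bash
python3 - <<'E'
from h import *
snap("scene","e_scene");snap("top","e_top")
cans("e")
D=np.load("pics/e_top_top.npy").astype(float);C=cloud("top",D);x,y,z=np.moveaxis(C,-1,0)
m=(x>600)&(x<740)&(abs(y-10)<150)&(z>120)&(z<330);print("lid pts",m.sum(),np.round(np.percentile(C[m],[5,50,95],axis=0)) if m.sum() else "")
im=cv2.imread("pics/e_scene.png");cv2.imwrite("pics/e_crop.png",cv2.resize(im[60:310,190:430],(576,600)))
E
python3 go.py 422.5 305 200 105
```

```text
scene [341, 125, 29, 34, 528] [441.2 394.1]
scene [374, 138, 18, 20, 262] [514.4 441.4]
scene [323, 141, 18, 20, 260] [424.  305.7]
top [111, 162, 14, 11, 81] [500.1 427. ]
top [123, 168, 19, 18, 261] [473.1 384. ]
top [148, 186, 19, 17, 251] [421.6 304.9]
top [118, 188, 19, 17, 247] [413.5 395.7]
lid pts 2617 [[ 673. -110.  129.]
 [ 679.   13.  222.]
 [ 689.  135.  312.]]
now [478.7 193.4 359.9] yaw 142.0 f [ 0.4  0.9 -0.7] w 38.5
shift mm [-53.6 112.6 160. ] frac [-0.215, 0.45, 0.64] turn [0.001, -0.001, 0.205]
```

View pics/e_crop.png

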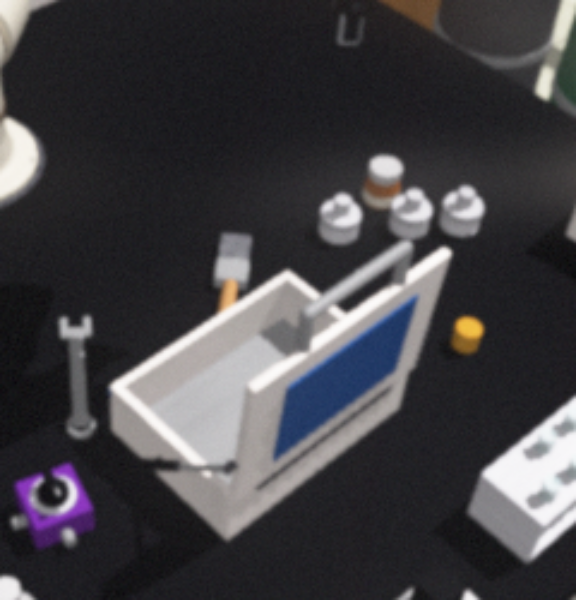

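The lid stands open on its own, the chamber is empty, and the canisters haven't moved. On to canister A.

Call:
{"method": "arm_command", "body": {
  "rows": [
    [[-0.215,0.45,0.2],[0,0,0.048]],
    [[-0.215,0.45,0.4],[0,0,0.095]],
    [[-0.215,0.45,0.6],[0,0,0.14]],
    [[-0.215,0.45,0.8],[0,0,0.19]],
    [[-0.215,0.45,0.92],[0,0,0.205]]
  ],
  "grip": 0.55
}}

```text
clock: 12.35
position: [428.9, 298.1, 164.8]
ee_rot: [-0.128, 0.992, 0.0, 0.0]
contact_force: [-0.2, 1.0, -0.6]
gripper_width: 47.0
grasp_force: 0.0
```

Call:
{"method": "arm_command", "body": {
  "rows": [
    [[0,0,0],[0,0,0]],
    [[0,0,0],[0,0,0]],
    [[0,0,0],[0,0,0]]
  ]
}}

```text
clock: 12.65
position: [431.2, 298.4, 169.2]
ee_rot: [-0.13, 0.992, 0.002, 0.002]
contact_force: [0.9, -0.0, 1.0]
gripper_width: 47.3
grasp_force: 0.0
```

```bash
cat > tip.py <<'E'
from h import *
im,D=snap("scene","tip_scene");s=st();p=np.array(s["position"])
C=cloud("scene",D.astype(float));x,y,z=np.moveaxis(C,-1,0)
Q=C[(abs(x-p[0])<45)&(abs(y-p[1])<45)&(z>p[2]-10)&(z<p[2]+80)]
for a in range(0,70,6):
    k=Q[(Q[:,2]>=p[2]+a)&(Q[:,2]<p[2]+a+6)]
    if len(k): print(a,len(k),np.round(np.percentile(k[:,:2],[5,50,95],axis=0)-p[:2]).tolist())
E
python3 tip.py; python3 go.py 422.5 305.2 14 105
```

```text
{'clock': 12.7, 'joints': [0.916, 0.244, -0.3, 0.001, -1.02, -2.227], 'position': [431.097, 298.477, 169.262], 'ee_rot': [-0.13, 0.992, 0.002, 0.002], 'contact_force': [0.575, 0.618, 0.859], 'gripper_width': 47.155}
24 10 [[-11.0, -32.0], [-1.0, 21.0], [5.0, 23.0]]
30 25 [[-12.0, -35.0], [5.0, 19.0], [18.0, 26.0]]
36 21 [[-8.0, -38.0], [4.0, -26.0], [18.0, 25.0]]
42 31 [[-10.0, -37.0], [6.0, -23.0], [18.0, 28.0]]
48 19 [[-8.0, -40.0], [6.0, -24.0], [19.0, 26.0]]
54 23 [[-4.0, -39.0], [8.0, -30.0], [18.0, 25.0]]
60 13 [[-4.0, -28.0], [1.0, 22.0], [19.0, 31.0]]
66 13 [[-5.0, -32.0], [2.0, 24.0], [21.0, 34.0]]
now [431.1 298.5 169.3] yaw 104.9 f [0.6 0.6 0.9] w 47.2
shift mm [  7.4   8.2 155.3] frac [0.03, 0.033, 0.621] turn [0.001, 0.002, -0.001]
```

Call:
{"method": "arm_command", "body": {
  "rows": [
    [[0.03,0.033,0.12],[0,0,0]],
    [[0.03,0.033,0.26],[0,0,0]],
    [[0.03,0.033,0.4],[0,0,0]],
    [[0.03,0.033,0.52],[0,0,0]],
    [[0.03,0.033,0.58],[0,0,0]]
  ]
}}

```text
clock: 13.2
position: [420.5, 303.5, 20.8]
ee_rot: [-0.129, 0.992, 0.0, 0.0]
contact_force: [-0.4, -0.7, -0.8]
gripper_width: 47.0
grasp_force: 0.0
```

Call:
{"method": "arm_command", "body": {
  "rows": [
    [[0,0,0],[0,0,0]],
    [[0,0,0],[0,0,0]],
    [[0,0,0],[0,0,0]]
  ]
}}

```text
clock: 13.5
position: [421.2, 304.8, 23.2]
ee_rot: [-0.13, 0.992, 0.002, 0.002]
contact_force: [-0.3, -0.1, 0.2]
gripper_width: 46.8
grasp_force: 0.0
```

```bash
python3 go.py 422.5 305.2 13 105
```

```text
now [421.2 304.8  23.2] yaw 104.9 f [-0.3 -0.1  0.2] w 46.8
shift mm [-1.3  0.  10.2] frac [-0.005, 0.0, 0.041] turn [0.001, 0.001, -0.001]
```

Call:
{"method": "arm_command", "body": {
  "rows": [
    [[-0.005,0,0.02],[0,0,0]],
    [[-0.005,0,0.04],[0,0,0]],
    [[-0.005,0,0.04],[0,0,0]],
    [[-0.005,0,0.04],[0,0,0]]
  ]
}}

```text
clock: 13.9
position: [421.0, 303.7, 10.9]
ee_rot: [-0.129, 0.992, -0.0, -0.0]
contact_force: [-0.3, 0.6, -0.5]
gripper_width: 47.4
grasp_force: 0.0
```

Call:
{"method": "arm_command", "body": {
  "rows": [
    [[0,0,0],[0,0,0]],
    [[0,0,0],[0,0,0]],
    [[0,0,0],[0,0,0]],
    [[0,0,0],[0,0,0]],
    [[0,0,0],[0,0,0]]
  ],
  "grip": 0
}}

```text
clock: 14.4
position: [421.1, 303.8, 11.2]
ee_rot: [-0.129, 0.992, 0.0, 0.0]
contact_force: [-0.2, -0.4, 1.9]
gripper_width: 19.8
grasp_force: 58.6
```

Call:
{"method": "arm_command", "body": {
  "rows": [
    [[0,0,-0.05],[0,0,0]],
    [[0,0,-0.1],[0,0,0]],
    [[0,0,-0.1],[0,0,0]]
  ]
}}

```text
clock: 14.7
position: [421.7, 304.6, 37.0]
ee_rot: [-0.129, 0.992, 0.001, 0.001]
contact_force: [0.3, 0.3, -1.7]
gripper_width: 20.0
grasp_force: 58.9
```

Call:
{"method": "arm_command", "body": {
  "rows": [
    [[0,0,-0.12],[0,0,0]],
    [[0,0,-0.25],[0,0,0]],
    [[0,0,-0.38],[0,0,0]],
    [[0,0,-0.46],[0,0,0]],
    [[0,0,-0.46],[0,0,0]]
  ]
}}

```text
clock: 15.2
position: [422.2, 305.2, 153.3]
ee_rot: [-0.13, 0.992, 0.002, 0.002]
contact_force: [0.3, -0.6, -1.8]
gripper_width: 19.8
grasp_force: 59.1
```

Call:
{"method": "arm_command", "body": {
  "rows": [
    [[-0.015,-0.13,0],[0,0,0]],
    [[-0.03,-0.28,0],[0,0,0]],
    [[-0.05,-0.44,0],[0,0,0]],
    [[-0.07,-0.6,0],[0,0,0]],
    [[-0.087,-0.76,0],[0,0,0]]
  ]
}}

```text
clock: 15.7
position: [490.0, 123.9, 148.7]
ee_rot: [-0.129, 0.992, -0.0, -0.002]
contact_force: [-0.1, -0.1, -1.6]
gripper_width: 20.1
grasp_force: 59.2
```

Call:
{"method": "arm_command", "body": {
  "rows": [
    [[-0.02,-0.16,0],[0,0,0]],
    [[-0.035,-0.32,0],[0,0,0]],
    [[-0.055,-0.48,0],[0,0,0]],
    [[-0.07,-0.64,0],[0,0,0]],
    [[-0.087,-0.76,0],[0,0,0]]
  ]
}}

```text
clock: 16.2
position: [559.7, -54.5, 148.3]
ee_rot: [-0.128, 0.992, 0.0, -0.002]
contact_force: [0.6, -0.4, -1.8]
gripper_width: 19.9
grasp_force: 59.2
```

Call:
{"method": "arm_command", "body": {
  "rows": [
    [[0,0,0],[0,0,0]],
    [[0,0,0],[0,0,0]],
    [[0,0,0],[0,0,0]]
  ]
}}

```text
clock: 16.5
position: [559.6, -51.8, 149.6]
ee_rot: [-0.13, 0.992, 0.0, -0.001]
contact_force: [-0.5, 0.7, -2.2]
gripper_width: 19.6
grasp_force: 59.2
```

```bash
python3 go.py 565.5 -60 24 105; python3 tip.py; python3 -c "
import cv2;im=cv2.imread('pics/tip_scene.png');cv2.imwrite('pics/f.png',cv2.resize(im[100:300,190:390],(600,600)))"
```

```text
now [559.6 -51.8 149.6] yaw 104.9 f [-0.5  0.7 -2.2] w 19.6
shift mm [ -3.9  -9.6 125.6] frac [-0.015, -0.038, 0.503] turn [0.0, -0.001, -0.001]
{'clock': 16.55, 'joints': [0.196, 0.328, -0.231, -0.0, -1.013, -1.506], 'position': [559.861, -51.497, 150.083], 'ee_rot': [-0.13, 0.992, 0.0, -0.001], 'contact_force': [0.1, -0.037, -1.298], 'gripper_width': 20.094}
0 30 [[1.0, -28.0], [25.0, -17.0], [31.0, 5.0]]
6 30 [[0.0, -26.0], [22.0, -20.0], [31.0, 6.0]]
12 43 [[-4.0, -28.0], [23.0, -18.0], [31.0, 12.0]]
18 117 [[-9.0, -25.0], [16.0, -7.0], [28.0, 21.0]]
24 41 [[-2.0, -22.0], [15.0, -4.0], [27.0, 16.0]]
30 19 [[7.0, -22.0], [13.0, -11.0], [16.0, 11.0]]
36 23 [[4.0, -25.0], [13.0, -14.0], [16.0, 11.0]]
42 45 [[1.0, -26.0], [10.0, -2.0], [15.0, 11.0]]
48 20 [[-1.0, -23.0], [10.0, 1.0], [16.0, 12.0]]
54 18 [[2.0, -20.0], [7.0, 10.0], [14.0, 17.0]]
60 7 [[3.0, -6.0], [7.0, 15.0], [14.0, 24.0]]
66 19 [[2.0, -24.0], [9.0, -9.0], [19.0, 25.0]]
```

View pics/f.png

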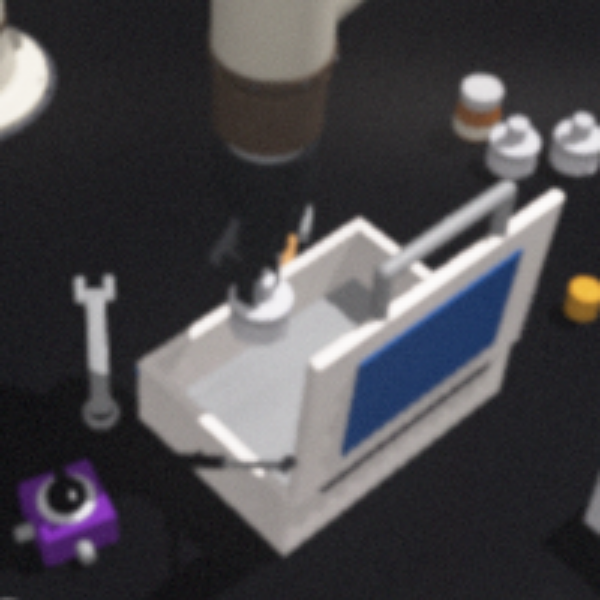

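The canister is held upright above the open chamber; B and C still stand at the right with the jar. Lowering it.

Call:
{"method": "arm_command", "body": {
  "rows": [
    [[-0.015,-0.038,0.1],[0,0,0]],
    [[-0.015,-0.038,0.2],[0,0,0]],
    [[-0.015,-0.038,0.32],[0,0,0]],
    [[-0.015,-0.038,0.42],[0,0,0]],
    [[-0.015,-0.038,0.46],[0,0,0]]
  ]
}}

```text
clock: 17.05
position: [564.6, -59.6, 33.5]
ee_rot: [-0.13, 0.992, 0.0, -0.002]
contact_force: [0.4, 0.6, -1.5]
gripper_width: 19.6
grasp_force: 59.3
```

Call:
{"method": "arm_command", "body": {
  "rows": [
    [[0,0,0],[0,0,0]],
    [[0,0,0.02],[0,0,0]],
    [[0,0,0.035],[0,0,0]],
    [[0,0,0.042],[0,0,0]],
    [[0,0,0.042],[0,0,0]]
  ]
}}

```text
clock: 17.55
position: [566.8, -60.6, 25.9]
ee_rot: [-0.129, 0.992, 0.0, 0.0]
contact_force: [-0.6, -1.0, -2.0]
gripper_width: 19.9
grasp_force: 59.3
```

Call:
{"method": "arm_command", "body": {
  "rows": [
    [[0,0,0.008],[0,0,0]],
    [[0,0,0.016],[0,0,0]],
    [[0,0,0.02],[0,0,0]],
    [[0,0,0.02],[0,0,0]]
  ]
}}

```text
clock: 17.95
position: [566.9, -60.7, 21.2]
ee_rot: [-0.13, 0.992, -0.0, 0.0]
contact_force: [-1.3, 0.2, 2.9]
gripper_width: 19.8
grasp_force: 60.0
```

Call:
{"method": "arm_command", "body": {
  "rows": [
    [[0,0,0],[0,0,0]],
    [[0,0,0],[0,0,0]],
    [[0,0,0],[0,0,0]],
    [[0,0,0],[0,0,0]]
  ],
  "grip": 0.55
}}

```text
clock: 18.35
position: [566.7, -60.5, 20.5]
ee_rot: [-0.129, 0.992, 0.0, 0.0]
contact_force: [0.5, 0.3, -0.0]
gripper_width: 46.9
grasp_force: 0.0
```

Call:
{"method": "arm_command", "body": {
  "rows": [
    [[0,0,-0.1],[0,0,0]],
    [[0,0,-0.25],[0,0,0]],
    [[0,0,-0.4],[0,0,0]],
    [[0,0,-0.52],[0,0,0]],
    [[0,0,-0.54],[0,0,0]]
  ]
}}

```text
clock: 18.85
position: [569.3, -60.5, 160.2]
ee_rot: [-0.13, 0.992, -0.0, 0.004]
contact_force: [0.5, 0.3, -0.5]
gripper_width: 47.1
grasp_force: 0.0
```

```bash
python3 - <<'E'
from h import *
snap("scene","g_scene");snap("top","g_top");cans("g")
E
python3 go.py 473 384 150 105
```

```text
scene [341, 125, 29, 34, 537] [441.7 393.8]
scene [374, 138, 18, 20, 260] [514.4 441.8]
top [106, 156, 19, 18, 262] [512.  439.8]
top [123, 169, 19, 17, 258] [472.7 384. ]
top [118, 188, 19, 17, 245] [413.5 395.4]
now [567.1 -60.4 156.6] yaw 104.9 f [-0.4  0.3 -1. ] w 46.8
shift mm [-23.  453.7   6.7] frac [-0.092, 1.815, 0.027] turn [0.0, 0.001, -0.001]
```

Call:
{"method": "arm_command", "body": {
  "rows": [
    [[-0.01,0.18,0],[0,0,0]],
    [[-0.02,0.36,0],[0,0,0]],
    [[-0.03,0.54,0],[0,0,0]],
    [[-0.04,0.72,0],[0,0,0]],
    [[-0.046,0.9,0],[0,0,0]]
  ]
}}

```text
clock: 19.45
position: [518.5, 161.0, 153.5]
ee_rot: [-0.129, 0.992, -0.001, -0.002]
contact_force: [0.3, 0.5, 0.1]
gripper_width: 46.9
grasp_force: 0.0
```

Call:
{"method": "arm_command", "body": {
  "rows": [
    [[-0.01,0.18,0],[0,0,0]],
    [[-0.02,0.36,0],[0,0,0]],
    [[-0.03,0.54,0],[0,0,0]],
    [[-0.04,0.72,0],[0,0,0]],
    [[-0.046,0.9,0],[0,0,0]]
  ]
}}

```text
clock: 19.95
position: [472.0, 381.3, 153.3]
ee_rot: [-0.129, 0.992, -0.001, -0.001]
contact_force: [0.6, -0.4, -0.2]
gripper_width: 47.0
grasp_force: 0.0
```

Call:
{"method": "arm_command", "body": {
  "rows": [
    [[0,0,0],[0,0,0]],
    [[0,0,0],[0,0,0]],
    [[0,0,0],[0,0,0]]
  ]
}}

```text
clock: 20.25
position: [473.0, 379.0, 154.1]
ee_rot: [-0.129, 0.992, -0.001, -0.001]
contact_force: [0.1, -0.6, 0.2]
gripper_width: 47.1
grasp_force: 0.0
```

```bash
python3 go.py 473 384 13 105
```

```text
now [473.  379.  154.1] yaw 104.8 f [ 0.1 -0.6  0.2] w 47.1
shift mm [ -1.6   5.1 141.1] frac [-0.006, 0.02, 0.564] turn [-0.001, -0.001, -0.001]
```

Call:
{"method": "arm_command", "body": {
  "rows": [
    [[-0.006,0.02,0.12],[0,0,0]],
    [[-0.006,0.02,0.26],[0,0,0]],
    [[-0.006,0.02,0.4],[0,0,0]],
    [[-0.006,0.02,0.5],[0,0,0]],
    [[-0.006,0.02,0.52],[0,0,0]]
  ]
}}

```text
clock: 20.75
position: [472.3, 381.8, 22.0]
ee_rot: [-0.128, 0.992, -0.003, -0.003]
contact_force: [-0.9, -1.3, -0.4]
gripper_width: 46.8
grasp_force: 0.0
```

Call:
{"method": "arm_command", "body": {
  "rows": [
    [[0,0,0],[0,0,0]],
    [[0,0,0],[0,0,0]],
    [[0,0,0],[0,0,0]]
  ]
}}

```text
clock: 21.05
position: [474.6, 386.2, 27.5]
ee_rot: [-0.129, 0.992, 0.001, 0.001]
contact_force: [-0.5, 0.6, 0.2]
gripper_width: 47.0
grasp_force: 0.0
```

```bash
python3 go.py 473 384 12 105
```

```text
now [474.6 386.2  27.5] yaw 104.9 f [-0.5  0.6  0.2] w 47.0
shift mm [ 2.1 -1.8 15.5] frac [0.009, -0.007, 0.062] turn [0.001, 0.001, -0.001]
```

Call:
{"method": "arm_command", "body": {
  "rows": [
    [[0.009,-0.007,0.03],[0,0,0]],
    [[0.009,-0.007,0.058],[0,0,0]],
    [[0.009,-0.007,0.058],[0,0,0]],
    [[0.009,-0.007,0.058],[0,0,0]]
  ]
}}

```text
clock: 21.45
position: [471.8, 383.1, 10.7]
ee_rot: [-0.129, 0.992, -0.0, -0.0]
contact_force: [-0.0, 0.4, -0.6]
gripper_width: 47.2
grasp_force: 0.0
```

Call:
{"method": "arm_command", "body": {
  "rows": [
    [[0,0,0],[0,0,0]],
    [[0,0,0],[0,0,0]],
    [[0,0,0],[0,0,0]],
    [[0,0,0],[0,0,0]],
    [[0,0,0],[0,0,0]]
  ],
  "grip": 0
}}

```text
clock: 21.95
position: [472.1, 383.5, 11.4]
ee_rot: [-0.129, 0.992, 0.0, 0.0]
contact_force: [-0.7, -1.0, 1.7]
gripper_width: 20.0
grasp_force: 58.6
```

Call:
{"method": "arm_command", "body": {
  "rows": [
    [[0,0,-0.1],[0,0,0]],
    [[0,0,-0.25],[0,0,0]],
    [[0,0,-0.4],[0,0,0]],
    [[0,0,-0.55],[0,0,0]],
    [[0,0,-0.56],[0,0,0]]
  ]
}}

```text
clock: 22.45
position: [474.1, 385.5, 156.7]
ee_rot: [-0.13, 0.992, 0.003, 0.004]
contact_force: [-0.4, 0.6, -0.6]
gripper_width: 19.5
grasp_force: 59.0
```

Call:
{"method": "arm_command", "body": {
  "rows": [
    [[0,0,0],[0,0,0]],
    [[0,0,0],[0,0,0]],
    [[0,0,0],[0,0,0]]
  ]
}}

```text
clock: 22.75
position: [471.0, 382.2, 148.8]
ee_rot: [-0.129, 0.992, -0.001, -0.002]
contact_force: [0.4, -0.1, -1.0]
gripper_width: 19.7
grasp_force: 58.9
```

```bash
python3 go.py 565 12 150 105
```

```text
now [471.  382.2 148.8] yaw 104.9 f [ 0.4 -0.1 -1. ] w 19.7
shift mm [ 4.00e+00 -3.82e+02 -2.00e-01] frac [0.016, -1.528, -0.001] turn [-0.001, -0.001, -0.001]
```

Call:
{"method": "arm_command", "body": {
  "rows": [
    [[0,-0.13,0],[0,0,0]],
    [[0,-0.28,0],[0,0,0]],
    [[0.005,-0.44,0],[0,0,0]],
    [[0.008,-0.6,0],[0,0,0]],
    [[0.008,-0.76,0],[0,0,0]]
  ]
}}

```text
clock: 23.25
position: [518.2, 197.2, 149.6]
ee_rot: [-0.13, 0.992, -0.001, -0.001]
contact_force: [0.2, 0.6, -1.1]
gripper_width: 20.1
grasp_force: 59.0
```

Call:
{"method": "arm_command", "body": {
  "rows": [
    [[0,-0.16,0],[0,0,0]],
    [[0,-0.32,0],[0,0,0]],
    [[0.005,-0.48,0],[0,0,0]],
    [[0.008,-0.64,0],[0,0,0]],
    [[0.008,-0.76,0],[0,0,0]]
  ]
}}

```text
clock: 23.75
position: [565.0, 12.6, 149.6]
ee_rot: [-0.129, 0.992, -0.0, -0.001]
contact_force: [0.4, 0.5, -1.8]
gripper_width: 20.0
grasp_force: 59.0
```

Call:
{"method": "arm_command", "body": {
  "rows": [
    [[0,0,0],[0,0,0]],
    [[0,0,0],[0,0,0]],
    [[0,0,0],[0,0,0]]
  ]
}}

```text
clock: 24.05
position: [565.1, 15.5, 150.2]
ee_rot: [-0.13, 0.992, -0.0, -0.001]
contact_force: [0.1, -0.0, -1.4]
gripper_width: 20.1
grasp_force: 59.1
```

```bash
python3 go.py 565 12 31 105
```

```text
now [565.1  15.5 150.2] yaw 104.9 f [ 0.1 -0.  -1.4] w 20.1
shift mm [  0.8  -3.3 119.2] frac [0.003, -0.013, 0.477] turn [0.0, -0.001, -0.001]
```

Call:
{"method": "arm_command", "body": {
  "rows": [
    [[0.003,-0.013,0.1],[0,0,0]],
    [[0.003,-0.013,0.2],[0,0,0]],
    [[0.003,-0.013,0.32],[0,0,0]],
    [[0.003,-0.013,0.42],[0,0,0]],
    [[0.003,-0.013,0.477],[0,0,0]]
  ]
}}

```text
clock: 24.55
position: [564.0, 12.7, 29.5]
ee_rot: [-0.13, 0.991, -0.0, -0.002]
contact_force: [0.3, 0.7, -1.0]
gripper_width: 19.9
grasp_force: 59.1
```

Call:
{"method": "arm_command", "body": {
  "rows": [
    [[0,0,0],[0,0,0]],
    [[0,0,0],[0,0,0]],
    [[0,0,0],[0,0,0]]
  ]
}}

```text
clock: 24.85
position: [566.6, 12.4, 33.0]
ee_rot: [-0.13, 0.992, 0.0, 0.001]
contact_force: [-0.8, 0.9, -0.7]
gripper_width: 20.0
grasp_force: 59.1
```

```bash
python3 go.py 565 12 21.5 105
```

```text
now [566.6  12.4  33. ] yaw 104.9 f [-0.8  0.9 -0.7] w 20.0
shift mm [ 1.7  0.  11.5] frac [0.007, 0.0, 0.046] turn [-0.0, 0.001, -0.0]
```

Call:
{"method": "arm_command", "body": {
  "rows": [
    [[0,0,0.015],[0,0,0]],
    [[0,0,0.03],[0,0,0]],
    [[0,0,0.044],[0,0,0]],
    [[0,0,0.046],[0,0,0]],
    [[0,0,0.046],[0,0,0]]
  ]
}}

```text
clock: 25.35
position: [565.9, 11.5, 21.3]
ee_rot: [-0.13, 0.992, -0.0, 0.0]
contact_force: [-1.9, -0.6, 5.2]
gripper_width: 19.8
grasp_force: 59.9
```

Call:
{"method": "arm_command", "body": {
  "rows": [
    [[0,0,0],[0,0,0]],
    [[0,0,0],[0,0,0]],
    [[0,0,0],[0,0,0]],
    [[0,0,0],[0,0,0]]
  ],
  "grip": 0.55
}}

```text
clock: 25.75
position: [565.7, 11.6, 20.2]
ee_rot: [-0.129, 0.992, -0.0, -0.0]
contact_force: [-0.1, -0.1, 0.1]
gripper_width: 46.6
grasp_force: 0.0
```

Call:
{"method": "arm_command", "body": {
  "rows": [
    [[0,0,-0.1],[0,0,0]],
    [[0,0,-0.25],[0,0,0]],
    [[0,0,-0.4],[0,0,0]],
    [[0,0,-0.52],[0,0,0]],
    [[0,0,-0.54],[0,0,0]]
  ]
}}

```text
clock: 26.25
position: [568.2, 12.0, 159.9]
ee_rot: [-0.13, 0.992, 0.0, 0.004]
contact_force: [1.4, 0.2, 0.2]
gripper_width: 47.0
grasp_force: 0.0
```

```bash
python3 - <<'E'
from h import *
im,_=snap("scene","i_scene");snap("top","i_top");cans("i")
cv2.imwrite("pics/i_crop.png",cv2.resize(im[60:310,190:430],(576,600)))
E
python3 go.py 513 441 150 105
```

```text
scene [341, 125, 17, 22, 273] [409.4 402.1]
scene [374, 138, 18, 20, 259] [514.4 441.8]
top [106, 156, 19, 18, 259] [512.1 440.1]
top [118, 188, 19, 17, 247] [413.5 395.5]
now [566.1  11.8 156.3] yaw 104.9 f [ 0.5  1.  -0.2] w 46.7
shift mm [-58.7 428.5   6.6] frac [-0.235, 1.714, 0.026] turn [0.0, 0.001, -0.001]
```

View pics/i_crop.png

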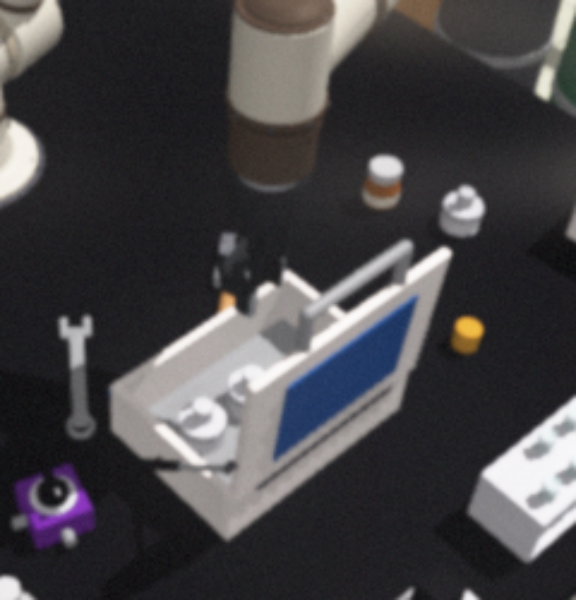

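Both placed canisters stand upright in the chamber, at crop (203,420) and (245,385). Canister C is still beside the jar.

Call:
{"method": "arm_command", "body": {
  "rows": [
    [[-0.024,0.17,0],[0,0,0]],
    [[-0.048,0.34,0],[0,0,0]],
    [[-0.07,0.51,0],[0,0,0]],
    [[-0.096,0.68,0],[0,0,0]],
    [[-0.118,0.857,0],[0,0,0]]
  ]
}}

```text
clock: 26.85
position: [537.8, 227.2, 153.1]
ee_rot: [-0.129, 0.992, -0.001, -0.002]
contact_force: [1.0, -0.6, 1.1]
gripper_width: 46.9
grasp_force: 0.0
```

Call:
{"method": "arm_command", "body": {
  "rows": [
    [[-0.024,0.17,0],[0,0,0]],
    [[-0.048,0.34,0],[0,0,0]],
    [[-0.07,0.51,0],[0,0,0]],
    [[-0.096,0.68,0],[0,0,0]],
    [[-0.118,0.857,0],[0,0,0]]
  ]
}}

```text
clock: 27.35
position: [511.5, 441.7, 152.7]
ee_rot: [-0.129, 0.992, -0.001, -0.002]
contact_force: [0.4, 0.6, -1.0]
gripper_width: 47.5
grasp_force: 0.0
```

Call:
{"method": "arm_command", "body": {
  "rows": [
    [[0,0,0],[0,0,0]],
    [[0,0,0],[0,0,0]],
    [[0,0,0],[0,0,0]]
  ]
}}

```text
clock: 27.65
position: [512.3, 439.6, 153.7]
ee_rot: [-0.129, 0.992, -0.001, -0.001]
contact_force: [0.5, -0.0, -0.3]
gripper_width: 46.9
grasp_force: 0.0
```

```bash
python3 go.py 513 440.5 24 105
```

```text
now [512.3 439.6 153.7] yaw 104.8 f [ 0.5 -0.  -0.3] w 46.9
shift mm [ -1.2   0.9 129.7] frac [-0.005, 0.004, 0.519] turn [-0.001, -0.001, -0.001]
```

Call:
{"method": "arm_command", "body": {
  "rows": [
    [[0,0,0.12],[0,0,0]],
    [[0,0,0.26],[0,0,0]],
    [[0,0,0.4],[0,0,0]],
    [[0,0,0.5],[0,0,0]],
    [[0,0,0.52],[0,0,0]]
  ]
}}

```text
clock: 28.15
position: [511.3, 437.1, 21.4]
ee_rot: [-0.128, 0.992, -0.003, -0.003]
contact_force: [-0.0, 0.1, -0.1]
gripper_width: 47.1
grasp_force: 0.0
```

Call:
{"method": "arm_command", "body": {
  "rows": [
    [[0,0,0],[0,0,0]],
    [[0,0,0],[0,0,0]],
    [[0,0,0],[0,0,0]]
  ]
}}

```text
clock: 28.45
position: [513.7, 441.6, 27.5]
ee_rot: [-0.129, 0.992, 0.001, 0.001]
contact_force: [0.7, 0.3, -0.5]
gripper_width: 47.1
grasp_force: 0.0
```

```bash
python3 go.py 512.5 440.5 12 105
```

```text
now [513.7 441.6  27.5] yaw 104.9 f [ 0.7  0.3 -0.5] w 47.1
shift mm [ 1.5 -0.8 15.5] frac [0.006, -0.003, 0.062] turn [0.001, 0.001, -0.001]
```

Call:
{"method": "arm_command", "body": {
  "rows": [
    [[0.006,-0.003,0.03],[0,0,0]],
    [[0.006,-0.003,0.058],[0,0,0]],
    [[0.006,-0.003,0.058],[0,0,0]],
    [[0.006,-0.003,0.058],[0,0,0]]
  ]
}}

```text
clock: 28.85
position: [511.3, 439.6, 10.4]
ee_rot: [-0.129, 0.992, -0.0, -0.0]
contact_force: [0.1, 0.1, -0.2]
gripper_width: 47.2
grasp_force: 0.0
```

Call:
{"method": "arm_command", "body": {
  "rows": [
    [[0,0,0],[0,0,0]],
    [[0,0,0],[0,0,0]],
    [[0,0,0],[0,0,0]],
    [[0,0,0],[0,0,0]],
    [[0,0,0],[0,0,0]]
  ],
  "grip": 0
}}

```text
clock: 29.35
position: [511.7, 440.0, 11.2]
ee_rot: [-0.129, 0.992, 0.0, 0.0]
contact_force: [0.4, -0.0, 0.8]
gripper_width: 19.9
grasp_force: 58.6
```

Call:
{"method": "arm_command", "body": {
  "rows": [
    [[0,0,-0.1],[0,0,0]],
    [[0,0,-0.25],[0,0,0]],
    [[0,0,-0.4],[0,0,0]],
    [[0,0,-0.55],[0,0,0]],
    [[0,0,-0.56],[0,0,0]]
  ]
}}

```text
clock: 29.85
position: [513.7, 442.0, 157.0]
ee_rot: [-0.13, 0.992, 0.003, 0.004]
contact_force: [1.2, 0.7, -1.4]
gripper_width: 19.5
grasp_force: 58.9
```

Call:
{"method": "arm_command", "body": {
  "rows": [
    [[0,0,0],[0,0,0]],
    [[0,0,0],[0,0,0]],
    [[0,0,0],[0,0,0]]
  ]
}}

```text
clock: 30.15
position: [510.5, 438.8, 148.2]
ee_rot: [-0.129, 0.992, -0.002, -0.002]
contact_force: [-0.4, 0.0, -1.3]
gripper_width: 20.0
grasp_force: 58.9
```

```bash
python3 go.py 564 82 150 105
```

```text
now [510.5 438.8 148.2] yaw 104.9 f [-0.4  0.  -1.3] w 20.0
shift mm [  39.8 -358.6   -0.7] frac [0.159, -1.434, -0.003] turn [-0.001, -0.001, -0.001]
```

Call:
{"method": "arm_command", "body": {
  "rows": [
    [[0.012,-0.12,0],[0,0,0]],
    [[0.028,-0.26,0],[0,0,0]],
    [[0.045,-0.42,0],[0,0,0]],
    [[0.065,-0.58,0],[0,0,0]],
    [[0.08,-0.717,0],[0,0,0]]
  ]
}}

```text
clock: 30.65
position: [537.4, 259.1, 149.2]
ee_rot: [-0.129, 0.992, -0.001, -0.001]
contact_force: [0.9, -0.0, -2.3]
gripper_width: 19.5
grasp_force: 59.0
```

Call:
{"method": "arm_command", "body": {
  "rows": [
    [[0.016,-0.15,0],[0,0,0]],
    [[0.033,-0.3,0],[0,0,0]],
    [[0.05,-0.45,0],[0,0,0]],
    [[0.065,-0.6,0],[0,0,0]],
    [[0.08,-0.717,0],[0,0,0]]
  ]
}}

```text
clock: 31.15
position: [564.1, 80.7, 149.4]
ee_rot: [-0.129, 0.992, -0.0, -0.001]
contact_force: [0.7, 0.2, -2.4]
gripper_width: 19.9
grasp_force: 58.9
```

Call:
{"method": "arm_command", "body": {
  "rows": [
    [[0,0,0],[0,0,0]],
    [[0,0,0],[0,0,0]],
    [[0,0,0],[0,0,0]]
  ]
}}

```text
clock: 31.45
position: [564.5, 83.5, 150.1]
ee_rot: [-0.13, 0.992, -0.0, -0.001]
contact_force: [-0.6, -0.1, -1.4]
gripper_width: 20.0
grasp_force: 59.0
```

```bash
python3 go.py 564 82 31 105
```

```text
now [564.5  83.5 150.1] yaw 104.9 f [-0.6 -0.1 -1.4] w 20.0
shift mm [  0.7  -1.3 119.1] frac [0.003, -0.005, 0.476] turn [-0.0, -0.0, -0.001]
```

Call:
{"method": "arm_command", "body": {
  "rows": [
    [[0.003,-0.005,0.1],[0,0,0]],
    [[0.003,-0.005,0.2],[0,0,0]],
    [[0.003,-0.005,0.32],[0,0,0]],
    [[0.003,-0.005,0.42],[0,0,0]],
    [[0.003,-0.005,0.476],[0,0,0]]
  ]
}}

```text
clock: 31.95
position: [562.9, 82.5, 29.2]
ee_rot: [-0.13, 0.991, -0.0, -0.002]
contact_force: [0.1, 0.4, -1.6]
gripper_width: 19.8
grasp_force: 59.0
```

Call:
{"method": "arm_command", "body": {
  "rows": [
    [[0,0,0],[0,0,0]],
    [[0,0,0.016],[0,0,0]],
    [[0,0,0.03],[0,0,0]],
    [[0,0,0.036],[0,0,0]],
    [[0,0,0.036],[0,0,0]]
  ]
}}

```text
clock: 32.45
position: [564.6, 81.8, 23.2]
ee_rot: [-0.129, 0.992, 0.0, 0.0]
contact_force: [0.0, -0.3, -1.3]
gripper_width: 19.8
grasp_force: 59.0
```

```bash
python3 go.py 564 82 21 105
```

```text
now [564.6  81.8  23.2] yaw 104.9 f [ 0.  -0.3 -1.3] w 19.8
shift mm [0.5 0.4 2.2] frac [0.002, 0.001, 0.009] turn [0.0, 0.0, -0.001]
```

Call:
{"method": "arm_command", "body": {
  "rows": [
    [[0,0,0.005],[0,0,0]],
    [[0,0,0.01],[0,0,0]],
    [[0,0,0.01],[0,0,0]]
  ]
}}

```text
clock: 32.75
position: [564.8, 81.7, 21.1]
ee_rot: [-0.13, 0.992, 0.0, 0.001]
contact_force: [-0.2, -0.2, 2.2]
gripper_width: 19.8
grasp_force: 59.7
```

Call:
{"method": "arm_command", "body": {
  "rows": [
    [[0,0,0],[0,0,0]],
    [[0,0,0],[0,0,0]],
    [[0,0,0],[0,0,0]],
    [[0,0,0],[0,0,0]]
  ],
  "grip": 0.55
}}

```text
clock: 33.15
position: [564.5, 81.7, 20.3]
ee_rot: [-0.129, 0.992, 0.0, 0.0]
contact_force: [-0.5, 0.3, 0.6]
gripper_width: 47.0
grasp_force: 0.0
```

Call:
{"method": "arm_command", "body": {
  "rows": [
    [[0,0,-0.15],[0,0,0]],
    [[0,0,-0.3],[0,0,0]],
    [[0,0,-0.5],[0,0,0]],
    [[0,0,-0.7],[0,0,0]],
    [[0,0,-0.9],[0,0,0]]
  ]
}}

```text
clock: 33.65
position: [564.0, 81.5, 247.4]
ee_rot: [-0.129, 0.992, 0.0, 0.0]
contact_force: [0.9, 0.0, -0.4]
gripper_width: 47.1
grasp_force: 0.0
```

Call:
{"method": "arm_command", "body": {
  "rows": [
    [[0,0,-0.15],[0,0,-0.047]],
    [[0.1,0,-0.3],[0,0,-0.094]],
    [[0.3,0,-0.45],[0,0,-0.14]],
    [[0.4,0,-0.6],[0,0,-0.188]],
    [[0.5,0,-0.6],[0,0,-0.235]]
  ],
  "grip": 0.45
}}

```text
clock: 34.15
position: [443.9, 49.1, 400.4]
ee_rot: [-0.481, 0.877, -0.001, 0.005]
contact_force: [-0.4, 0.0, -0.7]
gripper_width: 38.7
grasp_force: 0.0
```

```bash
python3 - <<'E'
from h import *
im,D=snap("top","j_top");s,_=snap("scene","j_scene");C=cloud("top",D.astype(float));x,y,z=np.moveaxis(C,-1,0)
m=(x>645)&(x<730)&(abs(y-10)<60)&(z>285)&(z<330);print("bar",m.sum(),np.round(C[m].mean(0),1))
cans("j")
o=np.zeros((600,800,3),np.uint8);o[:600,:500]=cv2.resize(s[130:310,215:365],(500,600));o[:300,500:]=cv2.resize(im[80:200,194:314],(300,300));cv2.imwrite("pics/j.png",o)
E
python3 go.py 681 11 390 181.5
```

```text
bar 287 [682.2   8.7 310.7]
scene [341, 125, 17, 22, 277] [409.5 401.9]
now [441.6  48.7 398.8] yaw 147.3 f [0.1 1.  0.8] w 38.4
shift mm [ -97.6 -221.8   10.2] frac [-0.39, -0.887, 0.041] turn [-0.002, 0.002, -0.19]
```

View pics/j.png

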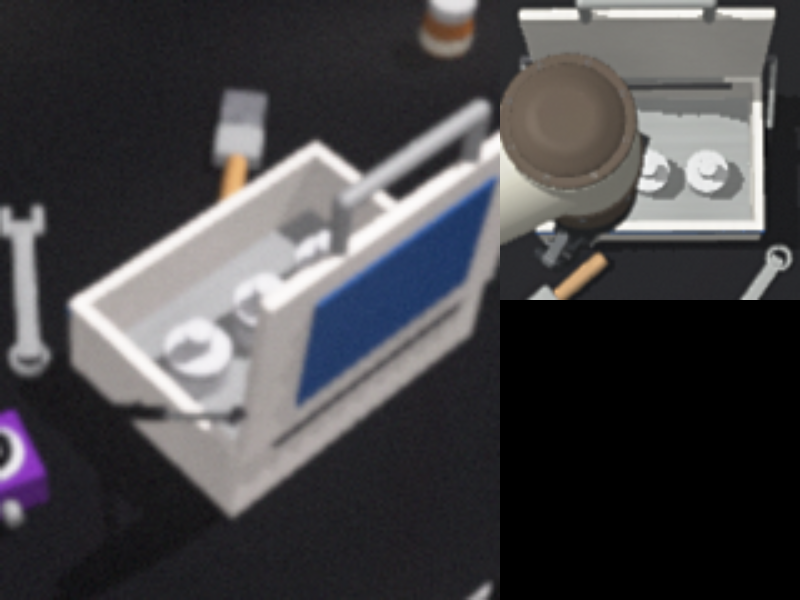

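All three canisters stand upright in the chamber with the lid still up. Now closing: grip the bar from above and retrace the arc.

Call:
{"method": "arm_command", "body": {
  "rows": [
    [[-0.1,-0.2,0],[0,0,-0.047]],
    [[-0.2,-0.4,0],[0,0,-0.094]],
    [[-0.3,-0.6,0],[0,0,-0.14]],
    [[-0.39,-0.8,0],[0,0,-0.19]],
    [[-0.394,-0.9,0],[0,0,-0.19]]
  ]
}}

```text
clock: 34.75
position: [688.5, 10.7, 392.8]
ee_rot: [0.716, -0.698, -0.001, 0.001]
contact_force: [-0.3, 0.7, 0.3]
gripper_width: 38.6
grasp_force: 0.0
```

Call:
{"method": "arm_command", "body": {
  "rows": [
    [[0,0,0],[0,0,0]],
    [[0,0,0],[0,0,0]],
    [[0,0,0],[0,0,0]]
  ]
}}

```text
clock: 35.05
position: [685.7, 10.3, 395.5]
ee_rot: [0.715, -0.699, 0.0, 0.0]
contact_force: [-0.2, -0.1, 0.4]
gripper_width: 38.3
grasp_force: 0.0
```

```bash
python3 go.py 684 11 252 181.5
```

```text
now [685.7  10.3 395.5] yaw -178.7 f [-0.2 -0.1  0.4] w 38.3
shift mm [ -0.8   1.7 143.5] frac [-0.003, 0.007, 0.574] turn [-0.0, -0.0, -0.001]
```

Call:
{"method": "arm_command", "body": {
  "rows": [
    [[0,0.005,0.1],[0,0,0]],
    [[0,0.005,0.22],[0,0,0]],
    [[0,0.005,0.35],[0,0,0]],
    [[0,0.005,0.47],[0,0,0]],
    [[0,0.005,0.56],[0,0,0]]
  ]
}}

```text
clock: 35.55
position: [682.9, 10.9, 256.0]
ee_rot: [0.716, -0.698, 0.0, -0.001]
contact_force: [0.1, -0.0, -0.0]
gripper_width: 38.1
grasp_force: 0.0
```

Call:
{"method": "arm_command", "body": {
  "rows": [
    [[0,0,0],[0,0,0]],
    [[0,0,0],[0,0,0]],
    [[0,0,0],[0,0,0]]
  ]
}}

```text
clock: 35.85
position: [685.4, 10.5, 258.8]
ee_rot: [0.716, -0.698, 0.002, -0.002]
contact_force: [-0.3, 0.3, 0.7]
gripper_width: 38.3
grasp_force: 0.0
```

Call:
{"method": "arm_command", "body": {
  "rows": [
    [[0,0,0],[0,0,0]],
    [[0,0,0],[0,0,0]],
    [[0,0,0],[0,0,0]],
    [[0,0,0],[0,0,0]],
    [[0,0,0],[0,0,0]]
  ],
  "grip": 0
}}

```text
clock: 36.35
position: [686.1, 10.4, 257.2]
ee_rot: [0.716, -0.699, 0.002, -0.002]
contact_force: [2.5, 0.8, 5.2]
gripper_width: 12.3
grasp_force: 58.4
```

```bash
python3 - <<'E'
from h import *
s=st();q=R.from_quat(s["ee_rot"])
f=lambda th:228*np.array([-np.cos(th),-np.cos(th)*np.sin(np.radians(1.5)),np.sin(th)])
for t0,ts in((1.62,(1.56,1.48,1.39,1.3,1.2)),(1.2,(1.1,1.,.9,.8,.7)),(.7,(.6,.5,.4,.3,.25)),(.25,(.2,.15,.1,.05,.02))):
    print(t0,[np.round(q.inv().apply(f(t)-f(t0))/250,3).tolist() for t in ts])
E
```

```text
{'clock': 36.35, 'joints': [0.251, 0.465, 0.256, 0.001, -1.358, -0.227], 'position': [686.113, 10.404, 257.165], 'ee_rot': [0.716, -0.699, 0.002, -0.002], 'contact_force': [2.464, 0.805, 5.178], 'gripper_width': 12.263}
1.62 [[0.0, 0.055, -0.001], [0.0, 0.128, 0.002], [0.0, 0.209, 0.013], [0.001, 0.289, 0.031], [0.001, 0.376, 0.059]]
1.2 [[0.0, 0.083, 0.037], [0.0, 0.163, 0.082], [0.0, 0.237, 0.135], [0.001, 0.306, 0.194], [0.001, 0.368, 0.261]]
0.7 [[0.0, 0.056, 0.072], [0.0, 0.104, 0.15], [0.0, 0.144, 0.232], [0.0, 0.175, 0.317], [0.0, 0.188, 0.361]]
0.25 [[0.0, 0.01, 0.044], [0.0, 0.019, 0.089], [0.0, 0.024, 0.134], [0.0, 0.028, 0.18], [0.0, 0.029, 0.207]]
```

Call:
{"method": "arm_command", "body": {
  "rows": [
    [[0,0.055,-0.001],[0,0,0]],
    [[0,0.128,0.002],[0,0,0]],
    [[0,0.209,0.013],[0,0,0]],
    [[0.001,0.289,0.031],[0,0,0]],
    [[0.001,0.376,0.059],[0,0,0]]
  ]
}}

```text
clock: 36.85
position: [592.5, 8.1, 242.8]
ee_rot: [0.716, -0.698, 0.002, -0.003]
contact_force: [1.2, 2.0, 1.0]
gripper_width: 12.1
grasp_force: 60.2
```

Call:
{"method": "arm_command", "body": {
  "rows": [
    [[0,0.083,0.037],[0,0,0]],
    [[0,0.163,0.082],[0,0,0]],
    [[0,0.237,0.135],[0,0,0]],
    [[0.001,0.306,0.194],[0,0,0]],
    [[0.001,0.368,0.261],[0,0,0]]
  ]
}}

```text
clock: 37.35
position: [500.8, 5.9, 175.8]
ee_rot: [0.716, -0.698, 0.002, -0.003]
contact_force: [1.4, 1.0, 2.2]
gripper_width: 12.1
grasp_force: 61.4
```

Call:
{"method": "arm_command", "body": {
  "rows": [
    [[0,0.056,0.072],[0,0,0]],
    [[0,0.104,0.15],[0,0,0]],
    [[0,0.144,0.232],[0,0,0]],
    [[0,0.175,0.317],[0,0,0]],
    [[0,0.188,0.361],[0,0,0]]
  ]
}}

```text
clock: 37.85
position: [454.3, 4.8, 84.9]
ee_rot: [0.716, -0.698, 0.002, -0.003]
contact_force: [4.9, -2.1, 1.0]
gripper_width: 12.4
grasp_force: 60.4
```

```bash
python3 go.py 447.5 5.5 25 181.5
```

```text
now [454.3   4.8  84.9] yaw -178.6 f [ 4.9 -2.1  1. ] w 12.4
shift mm [-0.8  7.2 59.8] frac [-0.003, 0.029, 0.239] turn [-0.002, 0.0, -0.0]
```

Call:
{"method": "arm_command", "body": {
  "rows": [
    [[0,0.01,0.044],[0,0,0]],
    [[0,0.019,0.09],[0,0,0]],
    [[0,0.025,0.14],[0,0,0]],
    [[0,0.028,0.185],[0,0,0]],
    [[0,0.029,0.215],[0,0,0]]
  ]
}}

```text
clock: 38.35
position: [447.7, 4.6, 31.8]
ee_rot: [0.716, -0.698, 0.002, -0.002]
contact_force: [-8.1, 2.0, 45.0]
gripper_width: 12.4
grasp_force: 65.3
```

Call:
{"method": "arm_command", "body": {
  "rows": [
    [[0,0,0.005],[0,0,0]],
    [[0,0,0.01],[0,0,0]],
    [[0,0,0.014],[0,0,0]]
  ]
}}

```text
clock: 38.65
position: [447.7, 4.5, 31.4]
ee_rot: [0.716, -0.698, 0.002, -0.002]
contact_force: [-5.7, 1.9, 36.5]
gripper_width: 12.3
grasp_force: 62.6
```

Call:
{"method": "arm_command", "body": {
  "rows": [
    [[0,0,0],[0,0,0]],
    [[0,0,0],[0,0,0]],
    [[0,0,0],[0,0,0]],
    [[0,0,0],[0,0,0]]
  ],
  "grip": 0.35
}}

```text
clock: 39.05
position: [443.9, 3.8, 27.3]
ee_rot: [0.715, -0.699, -0.0, 0.001]
contact_force: [-0.1, -0.2, -0.3]
gripper_width: 29.8
grasp_force: 0.0
```

Call:
{"method": "arm_command", "body": {
  "rows": [
    [[0,-0.01,-0.08],[0,0,0]],
    [[0,-0.01,-0.2],[0,0,0]],
    [[0,-0.01,-0.4],[0,0,0]],
    [[0,0,-0.6],[0,0,0]],
    [[0,0,-0.8],[0,0,0]]
  ]
}}

```text
clock: 39.55
position: [443.6, 3.8, 229.3]
ee_rot: [0.715, -0.699, -0.0, 0.001]
contact_force: [2.3, 0.8, -1.2]
gripper_width: 29.8
grasp_force: 0.0
```

Call:
{"method": "arm_command", "body": {
  "rows": [
    [[0.2,0.05,0],[0,0,0.047]],
    [[0.4,0.05,0],[0,0,0.094]],
    [[0.6,0.05,0],[0,0,0.14]],
    [[0.8,0.05,0],[0,0,0.188]],
    [[0.9,0.05,0],[0,0,0.235]]
  ]
}}

```text
clock: 40.05
position: [436.7, -224.0, 227.0]
ee_rot: [-0.411, 0.912, 0.0, -0.001]
contact_force: [-0.2, 0.4, -0.4]
gripper_width: 29.8
grasp_force: 0.0
```

```bash
python3 - <<'E'
from h import *
C0=cloud("scene",np.load("pics/a_scene_scene.npy").astype(float))
im,D=snap("scene","k_scene");C=cloud("scene",D.astype(float))
for u,v in((300,180),(280,215),(320,215),(330,200),(300,230)):
    a=lambda C:np.round(np.median(C[v-3:v+4,u-3:u+4].reshape(-1,3),0),1)
    print(a(C0),a(C))
cv2.imwrite("pics/k.png",cv2.resize(im[100:350,60:380],(768,600)))
for c in("scene","top"):
    im,D=snap(c,"l_"+c);C=cloud(c,D.astype(float));x,y,z=np.moveaxis(C,-1,0)
    m=(x>390)&(x<500)&(y>-430)&(y<-320)&(z>84)&(z<115)
    P=C[m];w_,V=np.linalg.eigh(np.cov(P[:,:2].T));print(c,m.sum(),P.mean(0).round(1),np.degrees(np.arctan2(V[1,1],V[0,1])))
E
python3 go.py 440 -372 180 82.5
```

```text
[500.4  92.8  89.9] [500.8  92.6  90.3]
[561.6 -34.4  94. ] [563.1 -34.7  93.5]
[625.8  45.6  92.7] [626.2  45.5  93.9]
[605.5 104.6  91. ] [605.  104.9  91.5]
[629.9 -27.9  93.2] [629.9 -29.   94.1]
scene 133 [ 449.7 -375.5   94.7] 172.24854782527703
top 100 [ 438.9 -370.8   95.8] 171.1121549497869
now [ 436.8 -222.5  226.7] yaw 138.9 f [0.3 0.6 0.1] w 30.1
shift mm [ 110.5 -100.8   46.6] frac [0.442, -0.403, 0.186] turn [0.0, -0.001, 0.313]
```

View pics/k.png

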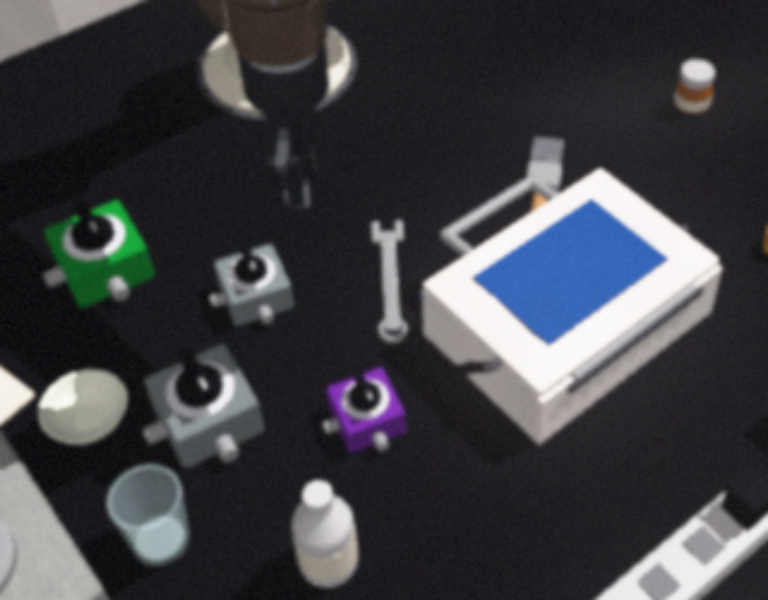

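The lid is shut: the depth matches the start within about 1 mm. Next is the valve, the larger grey box at crop (200,400), whose bar lies at about -8°.

Call:
{"method": "arm_command", "body": {
  "rows": [
    [[0.1,-0.1,0],[0,0,0.047]],
    [[0.2,-0.2,0.05],[0,0,0.094]],
    [[0.32,-0.3,0.1],[0,0,0.14]],
    [[0.442,-0.405,0.15],[0,0,0.188]],
    [[0.442,-0.405,0.186],[0,0,0.235]]
  ]
}}

```text
clock: 40.7
position: [441.3, -373.2, 179.2]
ee_rot: [-0.055, 0.998, 0.0, -0.001]
contact_force: [0.2, 1.1, 0.2]
gripper_width: 29.9
grasp_force: 0.0
```

Call:
{"method": "arm_command", "body": {
  "rows": [
    [[0,0,0],[0,0,0.047]],
    [[0,0,0],[0,0,0.083]],
    [[0,0,0],[0,0,0.083]],
    [[0,0,0],[0,0,0.083]]
  ]
}}

```text
clock: 41.1
position: [441.8, -370.1, 181.1]
ee_rot: [0.069, 0.998, 0.0, -0.0]
contact_force: [-0.6, -0.3, -0.1]
gripper_width: 30.2
grasp_force: 0.0
```

```bash
python3 go.py 440 -372.5 100 81.7 440 -372.5 45 81.7; python3 tip.py
```

```text
now [ 441.8 -370.1  181.1] yaw 82.1 f [-0.6 -0.3 -0.1] w 30.2
shift mm [ 1.4 -2.6 81.1] frac [0.006, -0.011, 0.324] turn [0.0, -0.0, 0.002]
shift mm [  1.4  -2.7 136.1] frac [0.006, -0.011, 0.544] turn [0.0, -0.0, 0.002]
{'clock': 41.15, 'joints': [-0.417, 0.323, -0.154, -0.0, -1.094, -1.293], 'position': [441.826, -370.241, 181.222], 'ee_rot': [0.069, 0.998, 0.0, -0.0], 'contact_force': [-0.38, 0.397, -0.775], 'gripper_width': 29.983}
18 1 [[12.0, 18.0], [12.0, 18.0], [12.0, 18.0]]
24 8 [[0.0, -23.0], [10.0, 13.0], [13.0, 15.0]]
30 24 [[-5.0, -28.0], [10.0, -3.0], [14.0, 24.0]]
36 30 [[-1.0, -28.0], [9.0, 13.0], [15.0, 24.0]]
42 28 [[-5.0, -30.0], [8.0, -3.0], [16.0, 24.0]]
48 26 [[-3.0, -30.0], [10.0, 13.0], [15.0, 25.0]]
54 28 [[-5.0, -27.0], [9.0, 13.0], [15.0, 23.0]]
60 21 [[2.0, -30.0], [8.0, 14.0], [15.0, 19.0]]
66 35 [[3.0, -40.0], [11.0, -23.0], [18.0, 31.0]]
```

Call:
{"method": "arm_command", "body": {
  "rows": [
    [[0.006,-0.011,0.12],[0,0,0]],
    [[0.006,-0.011,0.26],[0,0,0]],
    [[0.006,-0.011,0.38],[0,0,0]],
    [[0.006,-0.011,0.48],[0,0,0]],
    [[0.006,-0.011,0.52],[0,0,0]]
  ]
}}

```text
clock: 41.65
position: [438.3, -372.3, 48.8]
ee_rot: [0.07, 0.998, 0.001, -0.002]
contact_force: [0.3, -0.3, 0.4]
gripper_width: 29.9
grasp_force: 0.0
```

Call:
{"method": "arm_command", "body": {
  "rows": [
    [[0,0,0],[0,0,0]],
    [[0,0,0],[0,0,0]],
    [[0,0,0],[0,0,0]]
  ]
}}

```text
clock: 41.95
position: [440.8, -374.0, 52.9]
ee_rot: [0.071, 0.997, -0.001, 0.001]
contact_force: [-0.2, 0.9, 0.6]
gripper_width: 29.7
grasp_force: 0.0
```

```bash
python3 go.py 440 -372.5 47 81.7
```

```text
now [ 440.8 -374.    52.9] yaw 81.9 f [-0.2  0.9  0.6] w 29.7
shift mm [1.1 1.4 5.9] frac [0.004, 0.006, 0.024] turn [-0.0, 0.001, 0.001]
```

Call:
{"method": "arm_command", "body": {
  "rows": [
    [[0.004,0.006,0.015],[0,0,0]],
    [[0.004,0.006,0.02],[0,0,0]],
    [[0.004,0.006,0.02],[0,0,0]]
  ]
}}

```text
clock: 42.25
position: [438.8, -371.8, 46.4]
ee_rot: [0.071, 0.997, 0.0, 0.0]
contact_force: [0.3, 0.9, 0.1]
gripper_width: 29.8
grasp_force: 0.0
```

Call:
{"method": "arm_command", "body": {
  "rows": [
    [[0,0,0],[0,0,0]],
    [[0,0,0],[0,0,0]],
    [[0,0,0],[0,0,0]],
    [[0,0,0],[0,0,0]]
  ],
  "grip": 0
}}

```text
clock: 42.65
position: [439.0, -372.1, 46.5]
ee_rot: [0.071, 0.997, -0.0, 0.0]
contact_force: [-1.0, 0.4, 2.6]
gripper_width: 11.7
grasp_force: 59.0
```

```bash
python3 go.py 440 -372.5 47 81.7; python3 -c "
from h import *
print(np.round(arm.read_state()['wrist_torque'],2))"
```

```text
now [ 439.  -372.1   46.5] yaw 81.8 f [-1.   0.4  2.6] w 11.7
shift mm [-1.1 -0.3 -0.5] frac [-0.004, -0.001, -0.002] turn [-0.0, 0.0, 0.001]
[-0.06  0.24  0.07]
```

Call:
{"method": "arm_command", "body": {
  "rows": [
    [[0,0,0],[0,0,0.04]],
    [[0,0,0],[0,0,0.08]],
    [[0,0,0],[0,0,0.12]],
    [[0,0,0],[0,0,0.16]],
    [[0,0,0],[0,0,0.2]]
  ]
}}

```text
clock: 43.15
position: [439.1, -371.7, 46.5]
ee_rot: [0.378, 0.926, 0.0, 0.0]
contact_force: [0.3, 2.4, 3.0]
gripper_width: 12.0
grasp_force: 59.1
```

Call:
{"method": "arm_command", "body": {
  "rows": [
    [[0,0,0],[0,0,0.04]],
    [[0,0,0],[0,0,0.08]],
    [[0,0,0],[0,0,0.12]],
    [[0,0,0],[0,0,0.16]],
    [[0,0,0],[0,0,0.2]]
  ]
}}

```text
clock: 43.65
position: [439.6, -371.5, 46.6]
ee_rot: [0.646, 0.763, 0.0, 0.0]
contact_force: [0.5, 2.9, 2.8]
gripper_width: 11.8
grasp_force: 59.1
```

```bash
python3 go.py 440 -372.5 47 1.7; python3 -c "
from h import *
print(np.round(arm.read_state()['wrist_torque'],2))"
```

```text
now [ 439.6 -371.5   46.6] yaw 9.5 f [0.5 2.9 2.8] w 11.8
shift mm [-1.1  0.2 -0.4] frac [-0.004, 0.001, -0.002] turn [0.0, 0.0, 0.044]
[ 0.62 -0.12 -0.08]
```

Turned 72° so far. Going on to the stop, then release and lift.

Call:
{"method": "arm_command", "body": {
  "rows": [
    [[0,0,0],[0,0,0.02]],
    [[0,0,0],[0,0,0.044]],
    [[0,0,0],[0,0,0.046]],
    [[0,0,0],[0,0,0.046]]
  ]
}}

```text
clock: 44.05
position: [439.6, -371.5, 46.5]
ee_rot: [0.697, 0.717, 0.0, 0.0]
contact_force: [2.8, 4.9, 4.3]
gripper_width: 11.9
grasp_force: 59.2
```

Call:
{"method": "arm_command", "body": {
  "rows": [
    [[0,0,0],[0,0,0]],
    [[0,0,0],[0,0,0]],
    [[0,0,0],[0,0,0]],
    [[0,0,0],[0,0,0]]
  ],
  "grip": 0.35
}}

```text
clock: 44.45
position: [438.5, -372.1, 46.0]
ee_rot: [0.698, 0.717, -0.0, -0.0]
contact_force: [0.4, 0.2, -0.6]
gripper_width: 29.7
grasp_force: 0.0
```

Call:
{"method": "arm_command", "body": {
  "rows": [
    [[0,0,-0.1],[0,0,0]],
    [[0,0,-0.25],[0,0,0]],
    [[0,0,-0.45],[0,0,0]],
    [[0,0,-0.65],[0,0,0]],
    [[0,0,-0.8],[0,0,0]]
  ]
}}

```text
clock: 44.95
position: [439.2, -372.5, 249.9]
ee_rot: [0.697, 0.717, 0.0, 0.002]
contact_force: [-0.0, -1.3, 0.8]
gripper_width: 30.0
grasp_force: 0.0
```

Call:
{"method": "arm_command", "body": {
  "rows": [
    [[-0.2,0,0],[0,0,0]],
    [[-0.4,0,0],[0,0,0]],
    [[-0.6,0,0],[0,0,0]],
    [[-0.7,0,0],[0,0,0]],
    [[-0.7,0,0],[0,0,0]]
  ]
}}

```text
clock: 45.45
position: [442.4, -549.9, 243.7]
ee_rot: [0.699, 0.715, -0.0, -0.001]
contact_force: [0.2, 0.7, -0.6]
gripper_width: 30.1
grasp_force: 0.0
```

```bash
python3 - <<'E'
from h import *
st()
for c in("scene","top"):
    im,D=snap(c,"m_"+c);C=cloud(c,D.astype(float));x,y,z=np.moveaxis(C,-1,0)
    m=(x>390)&(x<500)&(y>-430)&(y<-320)&(z>84)&(z<115)
    P=C[m];w_,V=np.linalg.eigh(np.cov(P[:,:2].T));print(c,m.sum(),P.mean(0).round(1),np.degrees(np.arctan2(V[1,1],V[0,1])))
    if c=="scene":cv2.imwrite("pics/m.png",cv2.resize(im[100:350,60:380],(768,600)))
E
```

```text
{'clock': 45.45, 'joints': [-0.665, 0.51, 0.298, 0.0, -1.361, -2.454], 'position': [442.429, -549.852, 243.731], 'ee_rot': [0.699, 0.715, -0.0, -0.001], 'contact_force': [0.21, 0.686, -0.573], 'gripper_width': 30.077}
scene 174 [ 444.1 -377.9   93.2] 90.89471630173652
top 22 [ 435.9 -353.4   94.5] 115.38045066795348
```

View pics/m.png

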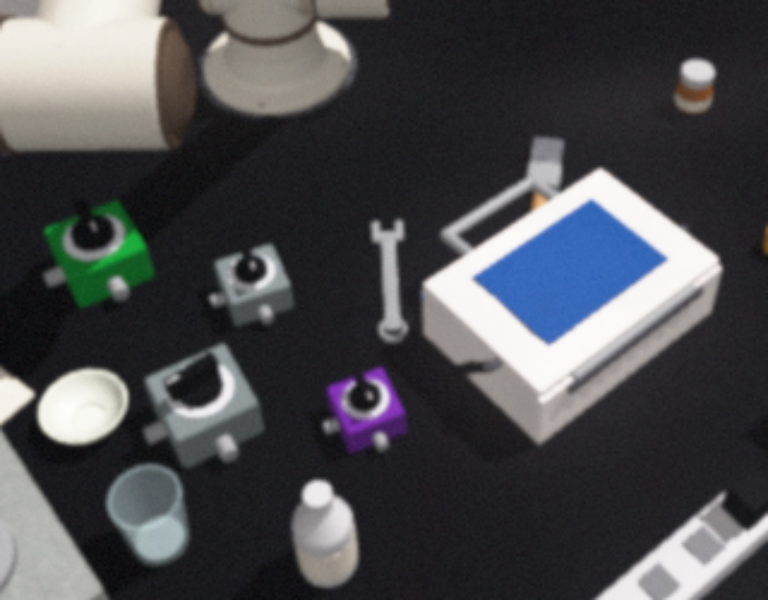

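The valve bar has turned about 81° (172° to 91°) to its other stop. The lid is shut, the other bench things in view look unmoved, and the robot is clear, so I'm handing in.

```bash
python3 -c "
from bench import arm
print(arm.job_done())"
```

```text
the job is handed in; nothing more can be done
None
```

The job is handed in (no verdict shown): all three canisters stand upright in the chamber, the lid was closed fully, and the valve was then turned clockwise to its other stop; the wrist force briefly read 45 N with the fingers on the handle as the lid shut.

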